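# Fetch the terracotta tower from behind the glazed vases

## Robot

A 7-joint arm with a two-finger parallel gripper is mounted at the origin on the work surface. World frame = base frame: x ahead of the robot, y to its left, z up, the work surface at z = 0. Lengths are in m, angles in rad, forces in N, time in s.
With the tool pointing down it reaches from about 0.35 to 0.9 m from the base axis. Payload 7.2 kg.
Tool frame: the origin (TCP) lies midway between the tips of the shut fingers; the grasp point (between the pads) lies 19 mm behind it (arm.grasp_offset is the distance from the TCP to the grasp point, in m); z points along the fingers, y is the direction in which the jaws open and shut (so a half turn about z gives the same grasp; the last joint's range is limited). The gripper opens to 88 mm and grips with 3 to 60 N. Pads are 20 mm wide; open, the fingers measure 115 mm over their backs; the gripper's body (75 mm by 178 mm) begins 61 mm behind the grasp point.
Start: joints at [1.181, 0.411, -0.013, 1.596, 0.006, 1.134, -0.082], TCP at [0.198, -0.593, 0.223] pointing down, gripper open.
Joint ranges: [-2.95, 2.95], [-0.29, 1.99], [-1.47, 1.44], [0.14, 2.54], [-1.03, 4.17], [0.13, 1.85], [-2.86, 2.86]. Speed limits (rad/s): [2.39, 2.39, 3.01, 3.01, 3.14, 3.14, 3.14].

## Interface

Orientations are given as a unit quaternion [x, y, z, w].
In Python, from bench import arm, snapshot, order gives the robot as it stands. The module is installed in compiled form; this text tells all that it offers.
- The arm moves only by the tool drive_tool, never from a script. Its argument "increments" is a list of rows, each a list of 7 numbers: the shift along the tool's x, y, z in cm, then the turn, a rotation vector about the tool's x, y, z in degrees, then the closure, from -1 (fully open) to 1 (shut). In form: [[x, y, z, ax, ay, az, grip], ...]. A call has 1 to 5 rows; each row shifts and turns the commanded pose from where the row before left it, along the tool's axes as they then stand; what a row does not reach is not made up. A row lasts 1/12 s, in which the tool goes at most 41.7 mm and 7.16 degrees, less where a joint would pass 70% of its speed; a pose out of reach is approached as far as the arm can. A call with a gripper value outside its range is refused whole. The fingers move at their own pace and stop on an object; the grip force is fixed at half the most. Time passes only in rows, so rows that do not move let the fingers close. It gives the time, the measured TCP pose, the force and the opening at its end, in the units of the state.
- arm.get_state(): the state, without advancing time (a new reading comes with each control period).
- snapshot(name): name is "scene" or "top" or "wrist"; returns a dict with "img" (480x640x3 uint8, red, green, blue), "intrinsics" (3x3 intrinsics, pixels), "distortion" ([k1, k2, p1, p2, k3] as OpenCV has them; the pictures are not rectified), "pose" (4x4, takes a point from camera to world coordinates). Camera axes: x right, y down, z forward; pixel columns grow to the right and rows downward; lengths in m; the calibration is good to about 2 mm. A picture is of the moment at which its call begins. There is no depth.
- order.job_done(): hands the job in, once; it reports no verdict.
The state is a dict: "time": time; "qpos": joint angles; "qd": joint speeds; "tau": joint torques, N m; "tcp_pos": TCP position; "eef_rot": TCP orientation; "force": force on the tool from outside, world axes, zero at the start; "ft_torque": the same for the moment, N m; "grip_width": finger opening in m.
Only numpy, scipy, OpenCV 4.12 (cv2) and the standard library are available. Lean on these libraries where they do the work, as an engineer would, in place of code of your own. Each camera call takes 0.05 s, during which the arm holds its last target. There are 200 camera calls.

## Task

Move the three glazed vases off the ware board and stand them all on the white plaster slab, then fetch the little terracotta tower from behind them and stand it on the centre of the banding wheel. Only then put each vase back, upright in the middle of the glaze tile of its own colour. Set everything down gently, knock nothing over and leave the grey bowl where it is.

Things in the scene. Friction and masses are not known exactly. Their poses are not given: they have to be found in the camera images.
- vase_blue: Loose glazed blue vase, upright, 150 mm tall, 0.2 to 0.37 kg, round about its z axis: foot 54 mm across, belly 56 mm across up to 70 mm, straight neck 34 mm across from 100 to 142 mm above the underside, rim 40 mm across at the top with a dark mouth (solid inside). Grip it by the neck from above. Origin: centre of its underside. It starts on the tile of its own colour.
- vase_green: Loose glazed green vase, upright, 150 mm tall, 0.2 to 0.37 kg, round about its z axis: foot 54 mm across, belly 56 mm across up to 70 mm, straight neck 34 mm across from 100 to 142 mm above the underside, rim 40 mm across at the top with a dark mouth (solid inside). Grip it by the neck from above. Origin: centre of its underside. It starts on the tile of its own colour.
- vase_yellow: Loose glazed yellow vase, upright, 150 mm tall, 0.2 to 0.37 kg, round about its z axis: foot 54 mm across, belly 56 mm across up to 70 mm, straight neck 34 mm across from 100 to 142 mm above the underside, rim 40 mm across at the top with a dark mouth (solid inside). Grip it by the neck from above. Origin: centre of its underside. It starts on the tile of its own colour.
- tile_blue: Fixed blue glaze tile, 74 x 74 mm, 6 mm thick, lying flat on a plywood ware board 18 mm thick; the home of the blue vase. Its top is 24 mm above the table. Origin: centre of its underside; x and y along its edges. The tiles lie on the front, left and right of the figurine, centres 70 to 92 mm from it; which is where varies.
- tile_green: Fixed green glaze tile, 74 x 74 mm, 6 mm thick, lying flat on a plywood ware board 18 mm thick; the home of the green vase. Its top is 24 mm above the table. Origin: centre of its underside; x and y along its edges. The tiles lie on the front, left and right of the figurine, centres 70 to 92 mm from it; which is where varies.
- tile_yellow: Fixed yellow glaze tile, 74 x 74 mm, 6 mm thick, lying flat on a plywood ware board 18 mm thick; the home of the yellow vase. Its top is 24 mm above the table. Origin: centre of its underside; x and y along its edges. The tiles lie on the front, left and right of the figurine, centres 70 to 92 mm from it; which is where varies.
- figurine: Loose small terracotta tower figurine, 0.09 to 0.16 kg: round drum 48 mm across and 44 mm high under a cone roof 51 mm across, 70 mm high in all. It starts on the plywood ware board (top 18 mm above the table) behind and between the vases, which are taller and leave no room for a gripper's body. Grip it by the drum. Origin: centre of its underside, z up.
- plaster_bat: Fixed white plaster slab, 280 mm along its x, 140 mm along its y, 14 mm thick, empty at the start: the side area, on the left or the right of the ware board. Origin: centre of its underside, z up.
- banding_wheel: Banding wheel (decorating turntable), locked and fixed: dark round steel head 180 mm across, its flat top 70 mm above the table, a bright ring 60 mm across marking the centre. It stands on the other side of the ware board from the plaster slab. Origin: on its axis, at table level, z up.
- clay_bowl: Loose grey bowl, 96 mm across the rim, 42 mm high, standing on the table between the robot and the ware board. A bystander, to be left alone. Origin: centre of its underside.
Things that resemble listed ones, but are neither listed nor needed, are in the scene too. What is shaped like the vase_blue but pink or red is not meant.

How it is judged:
By the outcome, as a careful person would: the job done as asked, in the order asked, and still so for the second after the job is handed in, with the robot touching nothing.
It also fails if it takes over 144 s, if anything falls off the work surface, if the arm or the gripper's body presses on something with over 40 N, if the wrist force passes 120 N, or if a joint passes its speed limit or range.

## Working session

There is one attempt and no reset: what is moved stays moved. The work goes in short steps, Python scripts to look and compute and a tool call to move; the robot and the scene stay as the last step left them, time stands still between calls to the robot, and variables do not carry over. Pictures are saved under pics/ and viewed, about 12 in all and at most 16, crops included, and the job is handed in when it is done.

Besides the shell and the picture viewer there is one more tool, called after "Emit:" as name([rows], argument=value, ...), one row to a line, values as JSON. drive_tool: Moves the arm, as the interface text tells. Its arguments: {"type":"object","properties":{"increments":{"type":"array","items":{"type":"array","items":{"type":"number"}}}},"required":["increments"]}

```bash
mkdir -p pics
cat > h.py <<'E'
import numpy as np, cv2
from bench import arm, snapshot, order
from scipy.spatial.transform import Rotation as R
def ray(s,uv,z):
    p=cv2.undistortPoints(np.array([[uv]],float),s["intrinsics"],np.array(s["distortion"]))[0,0]
    T=np.array(s["pose"]); d=T[:3,:3]@[p[0],p[1],1]; o=T[:3,3]
    return o+d*(z-o[2])/d[2]
def proj(s,P):
    T=np.linalg.inv(np.array(s["pose"])); 
    return cv2.projectPoints(np.array(P,float).reshape(-1,1,3),cv2.Rodrigues(T[:3,:3])[0],T[:3,3],s["intrinsics"],np.array(s["distortion"]))[0][:,0]
def save(s,n): cv2.imwrite(f"pics/{n}.png",s["img"][:,:,::-1])
E
python3 - <<'E'
from h import *
for n in("top","scene"):
    s=snapshot(n); save(s,n+"0"); print(n,np.round(s["pose"],3).tolist(),np.round(s["intrinsics"]).tolist())
    import pickle; pickle.dump(s,open(n+".pkl","wb"))
st=arm.get_state()
for k in st: print(k,np.round(st[k],4))
print(R.from_quat(st["eef_rot"]).as_matrix().round(3),arm.grasp_offset)
E
```

```text
top [[-0.022, -0.973, 0.228, 0.355], [-1.0, 0.02, -0.008, 0.001], [0.003, -0.228, -0.974, 0.93], [0.0, 0.0, 0.0, 1.0]] [[530.0, 0.0, 326.0], [0.0, 530.0, 243.0], [0.0, 0.0, 1.0]]
scene [[0.878, 0.348, -0.328, 0.793], [0.478, -0.64, 0.602, -0.44], [-0.0, -0.685, -0.728, 0.633], [0.0, 0.0, 0.0, 1.0]] [[465.0, 0.0, 326.0], [0.0, 465.0, 242.0], [0.0, 0.0, 1.0]]
time 0.1
qpos [ 1.1808  0.4118 -0.0128  1.597   0.0056  1.1343 -0.0822]
qd [ 0.0005 -0.0014 -0.0016 -0.002   0.0023  0.0006  0.0006]
tau [ 3.80000e-03 -5.89097e+01  6.44400e-01 -2.91707e+01 -5.38000e-02
  1.45000e-02  1.00000e-04]
tcp_pos [ 0.1975 -0.5925  0.2219]
eef_rot [ 9.871e-01  1.602e-01 -1.000e-04 -7.000e-04]
force [ 0.2759 -0.1803 -0.0117]
ft_torque [-0.0316 -0.0013 -0.007 ]
grip_width 0.0878
[[ 0.949  0.316 -0.001]
 [ 0.316 -0.949  0.001]
 [-0.    -0.001 -1.   ]] 0.0187
```

View pics/top0.png

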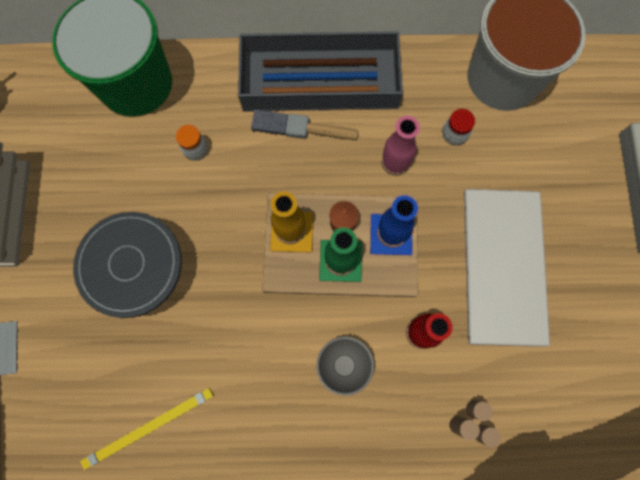

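View pics/scene0.png

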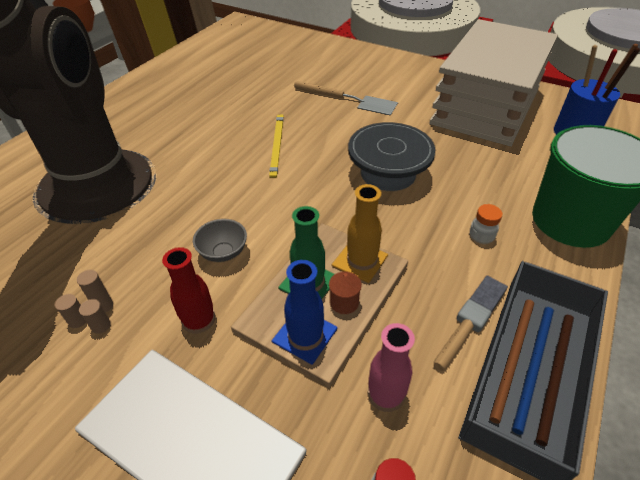

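Top view: the wanted vases' mouths are blue (404,208), green (344,240) and yellow (284,204). Their tiles are right, front and left of the figurine (344,216). The look-alikes are red (440,327) and pink (407,127). The slab is at (507,267), the wheel ring at (126,264) and the bowl at (345,365). Next I measure these with both cameras and make one close crop.

Run:
```python
from h import *
import pickle
T=pickle.load(open("top.pkl","rb"));S=pickle.load(open("scene.pkl","rb"))
def cen(s,uv,mask,r=14):
    u,v=uv; m=mask.copy(); k=np.zeros_like(m); cv2.circle(k,(u,v),r,1,-1); m=m&k.astype(bool)
    n,l,st,c=cv2.connectedComponentsWithStats(m.astype(np.uint8)); i=1+np.argmax(st[1:,4]); 
    return c[i],st[i]
for n,t,sc in(("blue",(404,208),(302,271)),("green",(344,240),(306,215)),("yellow",(284,204),(368,193)),("red",(440,327),(178,258)),("pink",(407,127),(397,337))):
    z=0.174 if n in("blue","green","yellow") else 0.150
    o=[]
    for s,uv in((T,t),(S,sc)):
        c,st=cen(s,uv,s["img"].max(2)<45); o+=[ray(s,c,z).round(4)[:2],st[4]]
    print("mouth",n,*o)
hsv=cv2.cvtColor(T["img"],cv2.COLOR_RGB2HSV)
# slab corners, board, tiles
w=((hsv[...,1]<40)&(hsv[...,2]>150)); c,st=cen(T,(507,267),w,110)
n,l,_,_=cv2.connectedComponentsWithStats(w.astype(np.uint8)); m=(l==l[267,507]).astype(np.uint8)
cn=max(cv2.findContours(m,0,2)[0],key=cv2.contourArea); b=cv2.boxPoints(cv2.minAreaRect(cn)); print("slab",[ray(T,p,.014)[:2].round(3).tolist() for p in b])
for nm,uv,z in(("wheel ring",(126,264),.07),("bowl rim",(345,365),.042),("fig apex?",(344,216),.088),("fig mid",(344,216),.07)): print(nm,ray(T,uv,z).round(3))
print("board",[ray(T,p,.018)[:2].round(3).tolist() for p in((269,194),(264,291),(416,296),(418,200))])
for nm,uvs in(("yellow",((270,251),(312,251),(312,217))),("green",((320,281),(362,281),(320,241),(362,241))),("blue",((371,254),(413,254),(371,215)))): print(nm,[ray(T,p,.024)[:2].round(3).tolist() for p in uvs])
a=cv2.resize(T["img"][175:305,250:440],None,fx=4,fy=4,interpolation=cv2.INTER_CUBIC)
cv2.imwrite("pics/crop1.png",a[:,:,::-1])
```

```text
Traceback (most recent call last):
cv2.error: OpenCV(4.12.0) :-1: error: (-5:Bad argument) in function 'circle'
> Overload resolution failed:
>  - img data type = bool is not supported
>  - Expected Ptr<cv::UMat> for argument 'img'
```

```bash
cat >> h.py <<'E'
def cen(s,uv,mask,r=14):
    k=np.zeros(mask.shape,np.uint8); cv2.circle(k,tuple(int(a) for a in uv),r,1,-1)
    n,l,st,c=cv2.connectedComponentsWithStats(k*mask.astype(np.uint8)); i=1+np.argmax(st[1:,4])
    return c[i],st[i,4]
E
python3 - <<'E'
from h import *
import pickle
T=pickle.load(open("top.pkl","rb"));S=pickle.load(open("scene.pkl","rb"))
for n,t,sc in(("blue",(404,208),(302,271)),("green",(344,240),(306,215)),("yellow",(284,204),(368,193)),("red",(440,327),(178,258)),("pink",(407,127),(397,337))):
    z=0.174 if n in("blue","green","yellow") else 0.150
    o=[]
    for s,uv in((T,t),(S,sc)):
        c,a=cen(s,uv,s["img"].max(2)<45); o+=[ray(s,c,z).round(4)[:2],a]
    print("mouth",n,*o)
hsv=cv2.cvtColor(T["img"],cv2.COLOR_RGB2HSV)
w=((hsv[...,1]<40)&(hsv[...,2]>150))
n,l,_,_=cv2.connectedComponentsWithStats(w.astype(np.uint8)); m=(l==l[267,507]).astype(np.uint8)
cn=max(cv2.findContours(m,0,2)[0],key=cv2.contourArea); b=cv2.boxPoints(cv2.minAreaRect(cn)); print("slab",[ray(T,p,.014)[:2].round(3).tolist() for p in b])
for nm,uv,z in(("wheel ring",(126,264),.07),("bowl rim",(345,365),.042),("fig apex?",(344,216),.088),("fig mid",(344,216),.07)): print(nm,ray(T,uv,z).round(3))
print("ringS",ray(S,(392,146),.07).round(3))
print("board",[ray(T,p,.018)[:2].round(3).tolist() for p in((269,194),(264,291),(416,296),(418,200))])
for nm,uvs in(("yellow",((270,251),(312,251),(312,217))),("green",((320,281),(362,281),(320,241),(362,241))),("blue",((371,254),(413,254),(371,215)))): print(nm,[ray(T,p,.024)[:2].round(3).tolist() for p in uvs])
a=cv2.resize(T["img"][175:305,250:440],None,fx=4,fy=4,interpolation=cv2.INTER_CUBIC)
cv2.imwrite("pics/crop1.png",a[:,:,::-1])
E
```

```text
mouth blue [ 0.5841 -0.1233] 161 [ 0.5838 -0.1212] 228
mouth green [ 0.536  -0.0305] 187 [ 0.5357 -0.0287] 163
mouth yellow [0.5937 0.0571] 156 [0.5932 0.0588] 131
mouth red [ 0.4087 -0.1678] 172 [ 0.4087 -0.166 ] 195
mouth pink [ 0.7264 -0.1395] 128 [ 0.726  -0.1373] 287
slab [[0.663, -0.263], [0.665, -0.409], [0.382, -0.384], [0.382, -0.248]]
wheel ring [0.527 0.327 0.07 ]
bowl rim [ 0.357 -0.033  0.042]
fig apex? [ 0.597 -0.036  0.088]
fig mid [ 0.602 -0.037  0.07 ]
ringS [0.53  0.328 0.07 ]
board [[0.662, 0.095], [0.485, 0.103], [0.471, -0.16], [0.645, -0.174]]
yellow [[0.555, 0.092], [0.553, 0.019], [0.615, 0.018]]
green [[0.5, 0.006], [0.498, -0.067], [0.571, 0.004], [0.569, -0.07]]
blue [[0.546, -0.085], [0.544, -0.158], [0.617, -0.087]]
```

View pics/crop1.png

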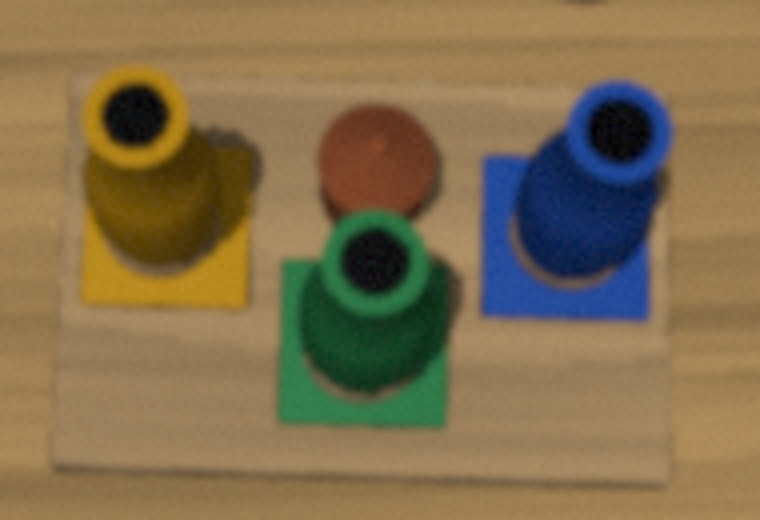

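The crop confirms the choice: blue on the right, green in front, yellow on the left, with the figurine behind. Both cameras agree within 2 mm. First move: turn the tool to align with world axes.

Emit:
drive_tool([
  [0,0,0,0,0,6.1,-1],
  [0,0,0,0,0,6.1,-1],
  [0,0,0,0,0,6.2,-1],
  [0,0,0,0,0,0,-1],
])

```text
time: 0.43
tcp_pos: [0.1976, -0.5927, 0.2222]
eef_rot: [1.0, -0.002, -0.0, -0.0]
force: [-0.3, -0.6, -0.4]
grip_width: 0.0873
```

Emit:
drive_tool([
  [1.93,-2.35,0,0,0,0,-1],
  [1.93,-2.35,0,0,0,0,-1],
  [1.93,-2.35,0,0,0,0,-1],
  [1.93,-2.35,0,0,0,0,-1],
  [1.93,-2.35,0,0,0,0,-1],
])

```text
time: 0.85
tcp_pos: [0.2947, -0.474, 0.2224]
eef_rot: [1.0, 0.002, -0.0, -0.0]
force: [0.0, -0.1, 0.6]
grip_width: 0.0879
```

Emit:
drive_tool([
  [1.93,-2.35,0,0,0,0,-1],
  [1.93,-2.35,0,0,0,0,-1],
  [1.93,-2.35,0,0,0,0,-1],
  [1.93,-2.35,0,0,0,0,-1],
  [1.93,-2.35,0,0,0,0,-1],
])

```text
time: 1.27
tcp_pos: [0.3911, -0.3565, 0.2226]
eef_rot: [1.0, 0.002, -0.0, 0.0]
force: [0.4, 0.2, 1.2]
grip_width: 0.0879
```

Emit:
drive_tool([
  [1.93,-2.35,0,0,0,0,-1],
  [1.93,-2.35,0,0,0,0,-1],
  [1.93,-2.35,0,0,0,0,-1],
  [1.93,-2.35,0,0,0,0,-1],
  [1.93,-2.35,0,0,0,0,-1],
])

```text
time: 1.68
tcp_pos: [0.4875, -0.239, 0.2226]
eef_rot: [1.0, 0.002, -0.0, 0.0]
force: [0.1, -0.1, -0.6]
grip_width: 0.0877
```

Emit:
drive_tool([
  [1.93,-2.35,0,0,0,0,-1],
  [1.93,-2.35,0,0,0,0,-1],
  [1.93,-2.35,0,0,0,0,-1],
  [1.93,-2.35,0,0,0,0,-1],
  [1.93,-2.35,0,0,0,0,-1],
])

```text
time: 2.1
tcp_pos: [0.584, -0.1214, 0.2225]
eef_rot: [1.0, 0.002, -0.0, 0.0]
force: [0.2, -1.0, 0.0]
grip_width: 0.0873
```

Emit:
drive_tool([
  [0,0,0,0,0,0,-1],
  [0,0,0,0,0,0,-1],
])

```text
time: 2.27
tcp_pos: [0.5839, -0.1206, 0.2221]
eef_rot: [1.0, 0.004, -0.0, -0.0]
force: [-0.7, 0.8, -0.7]
grip_width: 0.0879
```

Emit:
drive_tool([
  [0,0.15,1.84,0,0,0,-1],
  [0,0,1.84,0,0,0,-1],
  [0,0,1.84,0,0,0,-1],
  [0,0,1.84,0,0,0,-1],
  [0,0,1.84,0,0,0,-1],
])

```text
time: 2.68
tcp_pos: [0.5823, -0.1262, 0.1298]
eef_rot: [1.0, 0.0, -0.0, 0.001]
force: [-0.3, -1.0, -0.4]
grip_width: 0.088
```

Emit:
drive_tool([
  [0,0,0,0,0,0,-0.3],
  [0,0,0,0,0,0,0],
  [0,0,0,0,0,0,1],
  [0,0,0,0,0,0,1],
  [0,0,0,0,0,0,1],
])

```text
time: 3.1
tcp_pos: [0.584, -0.1245, 0.132]
eef_rot: [1.0, 0.0, 0.001, 0.0]
force: [-0.2, 0.6, 0.3]
grip_width: 0.0578
```

Emit:
drive_tool([
  [0,0,0,0,0,0,1],
  [0,0,0,0,0,0,1],
  [0,0,0,0,0,0,1],
])

```text
time: 3.35
tcp_pos: [0.5835, -0.1241, 0.1311]
eef_rot: [1.0, 0.0, 0.0, 0.0]
force: [-0.1, 0.3, 2.4]
grip_width: 0.0382
```

Emit:
drive_tool([
  [0,0,0,0,0,0,1],
  [0,0,0,0,0,0,1],
  [0,0,0,0,0,0,1],
])

```text
time: 3.6
tcp_pos: [0.5837, -0.1239, 0.1311]
eef_rot: [1.0, 0.0, 0.0, -0.0]
force: [-0.9, 1.9, 4.9]
grip_width: 0.0371
```

Emit:
drive_tool([
  [0,0,-0.2,0,0,0,1],
  [0,0,-0.3,0,0,0,1],
  [0,0,-1,0,0,0,1],
  [0,0,-1.5,0,0,0,1],
  [0,0,-2,0,0,0,1],
])

```text
time: 4.02
tcp_pos: [0.5822, -0.1242, 0.1802]
eef_rot: [1.0, 0.0, -0.002, -0.0]
force: [0.2, -0.8, -2.4]
grip_width: 0.0367
```

Run:
```python
from h import *
s=snapshot("scene"); c=proj(s,[.584,-.124,.17])[0].astype(int); print(c)
x,y=max(c[0]-100,0),max(c[1]-75,0)
cv2.imwrite("pics/g1.png",cv2.resize(s["img"][y:y+190,x:x+200],None,fx=3,fy=3)[:,:,::-1])
t=snapshot("top"); st=arm.get_state(); print(st["tcp_pos"],st["force"],st["grip_width"])
print([ray(t,p,.014)[:2].round(3).tolist() for p in((466,191),(540,192),(548,343),(470,342))])
```

```text
[300 274]
[ 0.58508505 -0.12452049  0.183956  ] [ 0.57060043 -1.08683884 -2.99842768] 0.03708847088881951
[[0.661, -0.264], [0.657, -0.4], [0.385, -0.384], [0.39, -0.249]]
```

View pics/g1.png

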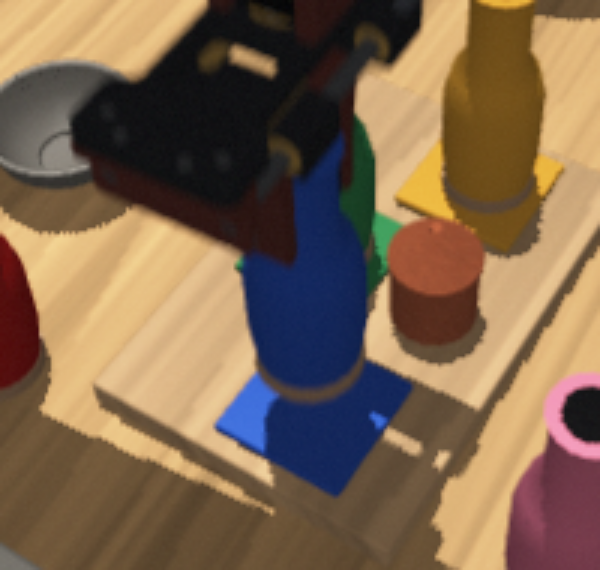

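The blue vase hangs upright about 5 cm above its tile, foot at crop (310,390), with about 3 N of weight. I carry it to the slab.

Emit:
drive_tool([
  [0.2,1.5,0,0,0,0,1],
  [0.3,2.5,0,0,0,0,1],
  [0.3,2.5,0,0,0,0,1],
  [0.3,2.5,0,0,0,0,1],
  [0.3,2.5,0,0,0,0,1],
])

```text
time: 4.53
tcp_pos: [0.597, -0.2402, 0.1797]
eef_rot: [1.0, 0.0, -0.001, -0.0]
force: [0.6, -0.2, -2.4]
grip_width: 0.0372
```

Emit:
drive_tool([
  [0.3,2.5,0,0,0,0,1],
  [0.3,2.5,0,0,0,0,1],
  [0.2,2.5,0,0,0,0,1],
  [0.1,1.5,0,0,0,0,1],
  [0,0,0,0,0,0,1],
])

```text
time: 4.95
tcp_pos: [0.6048, -0.3339, 0.1793]
eef_rot: [1.0, -0.002, -0.001, 0.001]
force: [-0.5, -0.2, -2.2]
grip_width: 0.0371
```

Emit:
drive_tool([
  [0,0,1.2,0,0,0,1],
  [0,0,1.5,0,0,0,1],
  [0,0,1.5,0,0,0,1],
  [0,0,0.9,0,0,0,1],
  [0,0,0.3,0,0,0,1],
])

```text
time: 5.37
tcp_pos: [0.6056, -0.3267, 0.1239]
eef_rot: [1.0, 0.001, -0.002, -0.001]
force: [0.0, -0.0, -3.1]
grip_width: 0.0366
```

Emit:
drive_tool([
  [0,0,0.1,0,0,0,1],
  [0,0,0.1,0,0,0,1],
  [0,0,0,0,0,0,1],
])

```text
time: 5.62
tcp_pos: [0.607, -0.329, 0.1253]
eef_rot: [1.0, 0.001, 0.001, 0.0]
force: [-0.3, -0.5, -2.7]
grip_width: 0.0369
```

Emit:
drive_tool([
  [0,0,0.1,0,0,0,1],
  [0,0,0.1,0,0,0,1],
  [0,0,0,0,0,0,1],
])

```text
time: 5.87
tcp_pos: [0.6066, -0.3292, 0.1229]
eef_rot: [1.0, 0.0, 0.0, 0.0]
force: [-0.2, -0.3, -3.0]
grip_width: 0.0373
```

Emit:
drive_tool([
  [0,0,0.1,0,0,0,1],
  [0,0,0,0,0,0,1],
  [0,0,0,0,0,0,1],
])

```text
time: 6.12
tcp_pos: [0.6064, -0.3292, 0.1216]
eef_rot: [1.0, 0.0, -0.0, 0.0]
force: [0.2, 0.4, -3.3]
grip_width: 0.0368
```

Emit:
drive_tool([
  [0,0,0.1,0,0,0,1],
  [0,0,0,0,0,0,1],
  [0,0,0,0,0,0,1],
])

```text
time: 6.37
tcp_pos: [0.6069, -0.3292, 0.1212]
eef_rot: [1.0, 0.0, 0.0, 0.0]
force: [0.3, 0.0, 1.0]
grip_width: 0.0371
```

Emit:
drive_tool([
  [0,0,0.1,0,0,0,1],
  [0,0,0,0,0,0,1],
  [0,0,0,0,0,0,1],
])

```text
time: 6.62
tcp_pos: [0.6074, -0.3292, 0.1211]
eef_rot: [1.0, 0.0, 0.001, 0.0]
force: [-0.3, 0.6, 5.4]
grip_width: 0.0376
```

Contact felt. I release and lift.

Emit:
drive_tool([
  [0,0,0,0,0,0,0],
  [0,0,0,0,0,0,-0.3],
  [0,0,0,0,0,0,-1],
  [0,0,0,0,0,0,-1],
  [0,0,0,0,0,0,-1],
])

```text
time: 7.03
tcp_pos: [0.6064, -0.3292, 0.1194]
eef_rot: [1.0, 0.0, -0.0, -0.0]
force: [-0.3, -0.2, -0.7]
grip_width: 0.0664
```

Emit:
drive_tool([
  [0,0,0,0,0,0,-1],
  [0,0,0,0,0,0,-1],
  [0,0,0,0,0,0,-1],
  [0,0,0,0,0,0,-1],
  [0,0,0,0,0,0,-1],
])

```text
time: 7.45
tcp_pos: [0.6065, -0.3292, 0.1196]
eef_rot: [1.0, 0.0, -0.0, 0.0]
force: [-0.4, 0.6, 0.2]
grip_width: 0.088
```

Emit:
drive_tool([
  [0,0,-1,0,0,0,-1],
  [0,0,-2,0,0,0,-1],
  [0,0,-3,0,0,0,-1],
  [0,0,-3,0,0,0,-1],
  [0,0,-1,0,0,0,-1],
])

```text
time: 7.87
tcp_pos: [0.6083, -0.3299, 0.2255]
eef_rot: [1.0, 0.0, 0.003, 0.001]
force: [0.4, -1.1, 0.9]
grip_width: 0.0877
```

Emit:
drive_tool([
  [-0.59,-2.5,0,0,0,0,-1],
  [-0.59,-2.5,0,0,0,0,-1],
  [-0.59,-2.5,0,0,0,0,-1],
  [-0.59,-2.5,0,0,0,0,-1],
  [-0.59,-2.5,0,0,0,0,-1],
])

```text
time: 8.28
tcp_pos: [0.5764, -0.203, 0.22]
eef_rot: [1.0, 0.0, 0.0, 0.0]
force: [-0.1, -0.7, 0.0]
grip_width: 0.088
```

Emit:
drive_tool([
  [-0.59,-2.5,0,0,0,0,-1],
  [-0.59,-2.5,0,0,0,0,-1],
  [-0.59,-2.5,0,0,0,0,-1],
  [-0.59,-2.5,0,0,0,0,-1],
  [-0.59,-2.5,0,0,0,0,-1],
])

```text
time: 8.7
tcp_pos: [0.5469, -0.078, 0.22]
eef_rot: [1.0, 0.0, 0.0, 0.0]
force: [0.5, 0.1, -0.0]
grip_width: 0.0875
```

Emit:
drive_tool([
  [-0.59,-2.5,0,0,0,0,-1],
  [-0.59,-2.4,0,0,0,0,-1],
  [0,0,0,0,0,0,-1],
  [0,0,0,0,0,0,-1],
  [0,0,0,0,0,0,-1],
])

```text
time: 9.12
tcp_pos: [0.5357, -0.031, 0.2199]
eef_rot: [1.0, 0.0, 0.0, 0.0]
force: [0.4, 0.4, -0.8]
grip_width: 0.0881
```

Emit:
drive_tool([
  [0,0,1.78,0,0,0,-0.8],
  [0,0,1.78,0,0,0,-0.6],
  [0,0,1.78,0,0,0,-0.5],
  [0,0,1.78,0,0,0,-0.4],
  [0,0,1.78,0,0,0,-0.4],
])

```text
time: 9.53
tcp_pos: [0.5358, -0.0321, 0.1298]
eef_rot: [1.0, -0.001, 0.0, 0.0]
force: [-0.2, 0.0, -0.6]
grip_width: 0.0621
```

Emit:
drive_tool([
  [0,0,0,0,0,0,-0.4],
  [0,0,0,0,0,0,-0.4],
])

```text
time: 9.7
tcp_pos: [0.5352, -0.0315, 0.1301]
eef_rot: [1.0, -0.001, -0.001, 0.0]
force: [-0.4, -0.2, -0.5]
grip_width: 0.0612
```

Emit:
drive_tool([
  [0,-0.1,0.05,0,0,0,1],
  [0,0,0,0,0,0,1],
  [0,0,0,0,0,0,1],
  [0,0,0,0,0,0,1],
  [0,0,0,0,0,0,1],
])

```text
time: 10.12
tcp_pos: [0.5361, -0.0294, 0.131]
eef_rot: [1.0, 0.0, 0.001, 0.0]
force: [0.6, -1.0, 3.9]
grip_width: 0.037
```

Emit:
drive_tool([
  [0,0,0,0,0,0,1],
  [0,0,0,0,0,0,1],
  [0,0,0,0,0,0,1],
])

```text
time: 10.37
tcp_pos: [0.5361, -0.0294, 0.131]
eef_rot: [1.0, 0.0, 0.001, 0.0]
force: [-0.5, -1.2, 6.5]
grip_width: 0.037
```

Emit:
drive_tool([
  [0,0,-0.2,0,0,0,1],
  [0,0,-0.4,0,0,0,1],
  [0,0,-1,0,0,0,1],
  [0,0,-2,0,0,0,1],
  [0,0,-2,0,0,0,1],
])

```text
time: 10.78
tcp_pos: [0.5347, -0.0291, 0.1866]
eef_rot: [1.0, 0.0, -0.001, -0.0]
force: [0.7, 0.5, -1.8]
grip_width: 0.0368
```

Emit:
drive_tool([
  [0,0,-0.4,0,0,0,1],
  [0,0,0,0,0,0,1],
])

```text
time: 10.95
tcp_pos: [0.5364, -0.0291, 0.1918]
eef_rot: [1.0, 0.0, 0.002, 0.0]
force: [0.4, -0.5, -2.6]
grip_width: 0.037
```

Emit:
drive_tool([
  [-0.1,1.5,0,0,0,0,1],
  [-0.1,2.5,0,0,0,0,1],
  [-0.1,2.5,0,0,0,0,1],
  [-0.1,2.5,0,0,0,0,1],
  [-0.1,2.5,0,0,0,0,1],
])

```text
time: 11.37
tcp_pos: [0.5296, -0.1452, 0.1888]
eef_rot: [1.0, 0.001, -0.001, -0.0]
force: [-0.5, -0.8, -2.1]
grip_width: 0.0373
```

Emit:
drive_tool([
  [-0.1,2.5,0,0,0,0,1],
  [-0.1,2.5,0,0,0,0,1],
  [-0.1,2.5,0,0,0,0,1],
  [-0.1,2.5,0,0,0,0,1],
  [-0.1,2.5,0,0,0,0,1],
])

```text
time: 11.78
tcp_pos: [0.5247, -0.2701, 0.1886]
eef_rot: [1.0, 0.0, -0.001, -0.0]
force: [0.8, -0.5, -1.7]
grip_width: 0.0374
```

Emit:
drive_tool([
  [-0.1,2.5,0,0,0,0,1],
  [-0.1,2,0,0,0,0,1],
  [-0.1,1,0,0,0,0,1],
  [0,0,0,0,0,0,1],
  [0,0,0,0,0,0,1],
])

```text
time: 12.2
tcp_pos: [0.5224, -0.3233, 0.1892]
eef_rot: [1.0, 0.0, -0.001, -0.001]
force: [0.9, 0.7, -2.8]
grip_width: 0.0367
```

Emit:
drive_tool([
  [0,0,1.2,0,0,0,1],
  [0,0,2,0,0,0,1],
  [0,0,2,0,0,0,1],
  [0,0,1.2,0,0,0,1],
  [0,0,0.2,0,0,0,1],
])

```text
time: 12.62
tcp_pos: [0.5218, -0.3219, 0.1215]
eef_rot: [1.0, 0.001, -0.002, -0.001]
force: [-0.3, 1.0, -2.0]
grip_width: 0.0368
```

Emit:
drive_tool([
  [0,0,0,0,0,0,1],
  [0,0,0,0,0,0,1],
])

```text
time: 12.78
tcp_pos: [0.5233, -0.3238, 0.1247]
eef_rot: [1.0, 0.001, 0.0, 0.0]
force: [-0.1, 0.0, -1.4]
grip_width: 0.0366
```

Emit:
drive_tool([
  [0,0,0.1,0,0,0,1],
  [0,0,0,0,0,0,1],
  [0,0,0.1,0,0,0,1],
  [0,0,0,0,0,0,1],
])

```text
time: 13.12
tcp_pos: [0.5228, -0.3243, 0.1224]
eef_rot: [1.0, 0.0, 0.0, 0.0]
force: [0.2, -0.2, -2.9]
grip_width: 0.037
```

Emit:
drive_tool([
  [0,0,0.1,0,0,0,1],
  [0,0,0,0,0,0,1],
  [0,0,0,0,0,0,1],
])

```text
time: 13.37
tcp_pos: [0.5227, -0.3243, 0.1212]
eef_rot: [1.0, 0.0, 0.0, 0.0]
force: [-0.2, -0.3, -1.4]
grip_width: 0.0368
```

Emit:
drive_tool([
  [0,0,0.1,0,0,0,1],
  [0,0,0,0,0,0,1],
  [0,0,0,0,0,0,1],
])

```text
time: 13.62
tcp_pos: [0.5233, -0.3245, 0.1211]
eef_rot: [1.0, 0.0, 0.001, 0.0]
force: [-1.7, 0.8, 5.9]
grip_width: 0.0369
```

Emit:
drive_tool([
  [0,0,0,0,0,0,0],
  [0,0,0,0,0,0,-0.3],
  [0,0,0,0,0,0,-1],
  [0,0,0,0,0,0,-1],
  [0,0,0,0,0,0,-1],
])

```text
time: 14.03
tcp_pos: [0.5226, -0.3242, 0.12]
eef_rot: [1.0, 0.0, -0.0, -0.0]
force: [0.7, 0.6, -0.1]
grip_width: 0.0666
```

Emit:
drive_tool([
  [0,0,0,0,0,0,-1],
  [0,0,0,0,0,0,-1],
  [0,0,0,0,0,0,-1],
])

```text
time: 14.28
tcp_pos: [0.5227, -0.3242, 0.1201]
eef_rot: [1.0, 0.0, -0.0, -0.0]
force: [-0.1, 0.2, 0.0]
grip_width: 0.086
```

Emit:
drive_tool([
  [0,0,-1,0,0,0,-1],
  [0,0,-2,0,0,0,-1],
  [0,0,-3,0,0,0,-1],
  [0,0,-3,0,0,0,-1],
  [0,0,-1,0,0,0,-1],
])

```text
time: 14.7
tcp_pos: [0.5244, -0.325, 0.2256]
eef_rot: [1.0, 0.0, 0.003, 0.002]
force: [0.2, -0.7, 0.7]
grip_width: 0.0881
```

Emit:
drive_tool([
  [0.44,-2.4,0,0,0,0,-1],
  [0.44,-2.4,0,0,0,0,-1],
  [0.44,-2.4,0,0,0,0,-1],
  [0.44,-2.4,0,0,0,0,-1],
  [0.44,-2.4,0,0,0,0,-1],
])

```text
time: 15.12
tcp_pos: [0.5446, -0.2031, 0.2206]
eef_rot: [1.0, 0.0, 0.0, 0.0]
force: [-0.2, 0.6, 0.5]
grip_width: 0.0878
```

Emit:
drive_tool([
  [0.44,-2.4,0,0,0,0,-1],
  [0.44,-2.4,0,0,0,0,-1],
  [0.44,-2.4,0,0,0,0,-1],
  [0.44,-2.4,0,0,0,0,-1],
  [0.44,-2.4,0,0,0,0,-1],
])

```text
time: 15.53
tcp_pos: [0.5666, -0.083, 0.2206]
eef_rot: [1.0, 0.0, 0.0, 0.0]
force: [0.2, 0.1, -1.6]
grip_width: 0.0884
```

Emit:
drive_tool([
  [0.44,-2.4,0,0,0,0,-1],
  [0.44,-2.4,0,0,0,0,-1],
  [0.44,-2.4,0,0,0,0,-1],
  [0.44,-2.4,0,0,0,0,-1],
  [0.44,-2.4,0,0,0,0,-1],
])

```text
time: 15.95
tcp_pos: [0.5885, 0.037, 0.2206]
eef_rot: [1.0, 0.0, 0.0, 0.0]
force: [1.0, 0.1, 0.4]
grip_width: 0.088
```

Emit:
drive_tool([
  [0.44,-2.3,0,0,0,0,-1],
  [0,0,0,0,0,0,-1],
  [0,0,0,0,0,0,-1],
  [0,0,0,0,0,0,-1],
])

```text
time: 16.28
tcp_pos: [0.5927, 0.058, 0.2202]
eef_rot: [1.0, 0.0, -0.0, 0.0]
force: [0.1, 0.2, 0.2]
grip_width: 0.0878
```

Emit:
drive_tool([
  [0.1,0,1.78,0,0,0,-0.8],
  [0,0,1.78,0,0,0,-0.6],
  [0,0,1.78,0,0,0,-0.5],
  [0,0,1.78,0,0,0,-0.4],
  [0,0,1.78,0,0,0,-0.4],
])

```text
time: 16.7
tcp_pos: [0.5938, 0.0567, 0.1306]
eef_rot: [1.0, -0.001, 0.0, 0.0]
force: [1.7, 0.3, -0.4]
grip_width: 0.0621
```

Emit:
drive_tool([
  [0,0,0,0,0,0,-0.4],
  [0,0,0,0,0,0,-0.4],
  [0,0,0,0,0,0,1],
  [0,0,0,0,0,0,1],
  [0,0,0,0,0,0,1],
])

```text
time: 17.12
tcp_pos: [0.5946, 0.0587, 0.1324]
eef_rot: [1.0, 0.0, 0.001, -0.0]
force: [-0.4, -0.0, 0.5]
grip_width: 0.045
```

Emit:
drive_tool([
  [0,0,0,0,0,0,1],
  [0,0,0,0,0,0,1],
  [0,0,0,0,0,0,1],
  [0,0,0,0,0,0,1],
])

```text
time: 17.45
tcp_pos: [0.5945, 0.0587, 0.1321]
eef_rot: [1.0, 0.0, 0.001, 0.0]
force: [-0.5, -0.6, 6.1]
grip_width: 0.0369
```

Emit:
drive_tool([
  [0,0,-0.2,0,0,0,1],
  [0,0,-0.4,0,0,0,1],
  [0,0,-1,0,0,0,1],
  [0,0,-2,0,0,0,1],
  [0,0,-3,0,0,0,1],
])

```text
time: 17.87
tcp_pos: [0.592, 0.0587, 0.1958]
eef_rot: [1.0, 0.001, -0.003, 0.0]
force: [-0.3, 0.1, -3.2]
grip_width: 0.0367
```

Emit:
drive_tool([
  [0,0,-3,0,0,0,1],
  [0,0,-3,0,0,0,1],
  [0,0,-2,0,0,0,1],
  [0,0,-1.4,0,0,0,1],
  [0,0,0,0,0,0,1],
])

```text
time: 18.28
tcp_pos: [0.595, 0.0594, 0.2952]
eef_rot: [1.0, 0.0, 0.003, -0.0]
force: [0.5, 0.5, -2.2]
grip_width: 0.0367
```

Emit:
drive_tool([
  [-0.5,1.2,0,0,0,0,1],
  [-0.96,2.36,0,0,0,0,1],
  [-0.96,2.36,0,0,0,0,1],
  [-0.96,2.36,0,0,0,0,1],
  [-0.96,2.36,0,0,0,0,1],
])

```text
time: 18.7
tcp_pos: [0.5485, -0.0496, 0.2893]
eef_rot: [1.0, 0.0, -0.002, 0.0]
force: [1.0, -0.2, -2.1]
grip_width: 0.0372
```

Emit:
drive_tool([
  [-0.96,2.36,0,0,0,0,1],
  [-0.96,2.36,0,0,0,0,1],
  [-0.96,2.36,0,0,0,0,1],
  [-0.96,2.36,0,0,0,0,1],
  [-0.96,2.36,0,0,0,0,1],
])

```text
time: 19.12
tcp_pos: [0.5003, -0.1673, 0.2894]
eef_rot: [1.0, -0.0, -0.002, -0.0]
force: [1.3, -0.4, -2.7]
grip_width: 0.0367
```

Emit:
drive_tool([
  [-0.96,2.36,0,0,0,0,1],
  [-0.96,2.36,0,0,0,0,1],
  [-0.96,2.36,0,0,0,0,1],
  [-0.96,2.36,0,0,0,0,1],
  [-0.96,2.36,0,0,0,0,1],
])

```text
time: 19.53
tcp_pos: [0.4523, -0.285, 0.2895]
eef_rot: [1.0, -0.0, -0.001, -0.001]
force: [1.1, 0.6, -1.9]
grip_width: 0.0372
```

Emit:
drive_tool([
  [-0.96,2.36,0,0,0,0,1],
  [-0.5,1.2,0,0,0,0,1],
  [0,0,0,0,0,0,1],
  [0,0,0,0,0,0,1],
  [0,0,0,0,0,0,1],
])

```text
time: 19.95
tcp_pos: [0.4398, -0.3182, 0.2902]
eef_rot: [1.0, 0.001, -0.001, -0.001]
force: [-0.1, -0.2, -2.6]
grip_width: 0.037
```

Emit:
drive_tool([
  [0,0,1.5,0,0,0,1],
  [0,0,3,0,0,0,1],
  [0,0,3,0,0,0,1],
  [0,0,3,0,0,0,1],
  [0,0,2.5,0,0,0,1],
])

```text
time: 20.37
tcp_pos: [0.44, -0.3173, 0.1591]
eef_rot: [1.0, 0.002, -0.0, -0.001]
force: [-0.6, 0.7, -2.8]
grip_width: 0.037
```

Emit:
drive_tool([
  [0,0,1.5,0,0,0,1],
  [0,0,1,0,0,0,1],
  [0,0,0.5,0,0,0,1],
  [0,0,0,0,0,0,1],
  [0,0,0,0,0,0,1],
])

```text
time: 20.78
tcp_pos: [0.4407, -0.3191, 0.1318]
eef_rot: [1.0, 0.001, 0.0, 0.0]
force: [0.1, 0.2, -1.3]
grip_width: 0.037
```

Emit:
drive_tool([
  [0,0,0.4,0,0,0,1],
  [0,0,0.2,0,0,0,1],
  [0,0,0.1,0,0,0,1],
  [0,0,0,0,0,0,1],
  [0,0,0,0,0,0,1],
])

```text
time: 21.2
tcp_pos: [0.4401, -0.3193, 0.1244]
eef_rot: [1.0, 0.0, 0.0, 0.0]
force: [0.1, 1.2, -3.5]
grip_width: 0.0369
```

Emit:
drive_tool([
  [0,0,0.1,0,0,0,1],
  [0,0,0,0,0,0,1],
  [0,0,0.1,0,0,0,1],
  [0,0,0,0,0,0,1],
  [0,0,0,0,0,0,1],
])

```text
time: 21.62
tcp_pos: [0.4401, -0.3194, 0.1222]
eef_rot: [1.0, 0.0, 0.0, 0.0]
force: [0.1, -1.2, -0.4]
grip_width: 0.0366
```

Emit:
drive_tool([
  [0,0,0.1,0,0,0,1],
  [0,0,0,0,0,0,1],
  [0,0,0,0,0,0,1],
])

```text
time: 21.87
tcp_pos: [0.4406, -0.3197, 0.1221]
eef_rot: [1.0, 0.0, 0.001, 0.0]
force: [-1.0, -0.4, 5.2]
grip_width: 0.0373
```

Emit:
drive_tool([
  [0,0,0,0,0,0,0],
  [0,0,0,0,0,0,-0.3],
  [0,0,0,0,0,0,-1],
  [0,0,0,0,0,0,-1],
  [0,0,0,0,0,0,-1],
])

```text
time: 22.28
tcp_pos: [0.4401, -0.3192, 0.121]
eef_rot: [1.0, 0.0, -0.0, -0.0]
force: [-1.3, -0.0, -0.1]
grip_width: 0.0668
```

Emit:
drive_tool([
  [0,0,0,0,0,0,-1],
  [0,0,0,0,0,0,-1],
  [0,0,0,0,0,0,-1],
])

```text
time: 22.53
tcp_pos: [0.4401, -0.3192, 0.1211]
eef_rot: [1.0, 0.0, -0.0, -0.0]
force: [0.1, 0.8, -0.5]
grip_width: 0.0862
```

Emit:
drive_tool([
  [0,0,-1,0,0,0,-1],
  [0,0,-2,0,0,0,-1],
  [0,0,-3,0,0,0,-1],
  [0,0,-3,0,0,0,-1],
  [0,0,-1,0,0,0,-1],
])

```text
time: 22.95
tcp_pos: [0.4417, -0.3203, 0.2262]
eef_rot: [1.0, 0.0, 0.003, 0.002]
force: [0.6, -0.4, 0.2]
grip_width: 0.0874
```

Run:
```python
from h import *
import pickle
T=snapshot("top");S=snapshot("scene");pickle.dump((T,S),open("two.pkl","wb"));save(T,"t2")
hv=cv2.cvtColor(T["img"],cv2.COLOR_RGB2HSV)
for n,lo,hi,P in(("yellow",18,30,(.5935,.058)),("green",55,85,(.535,-.031)),("blue",105,120,(.583,-.122))):
    m=((hv[...,0]>=lo)&(hv[...,0]<=hi)&(hv[...,1]>150)).astype(np.uint8)
    k=np.zeros_like(m);cv2.circle(k,tuple(int(a) for a in proj(T,[*P,.024])[0]),33,1,-1);m*=k
    c=max(cv2.findContours(m,0,2)[0],key=cv2.contourArea);r=cv2.minAreaRect(c)
    q=[ray(T,p,.024)[:2] for p in cv2.boxPoints(r)]
    print(n,"size",np.round(r[1],1),"ctr",ray(T,r[0],.024).round(4),np.round(q,3).tolist())
cv2.imwrite("pics/s2.png",S["img"][:,:,::-1])
```

```text
yellow size [42.3 40.7] ctr [0.5898 0.0544 0.024 ] [[0.555, 0.093], [0.629, 0.091], [0.625, 0.016], [0.551, 0.019]]
green size [37. 39.] ctr [ 0.5352 -0.0309  0.024 ] [[0.569, 0.002], [0.568, -0.066], [0.502, -0.064], [0.503, 0.004]]
blue size [38. 39.] ctr [ 0.581  -0.1204  0.024 ] [[0.617, -0.087], [0.615, -0.157], [0.546, -0.153], [0.547, -0.085]]
```

View pics/t2.png

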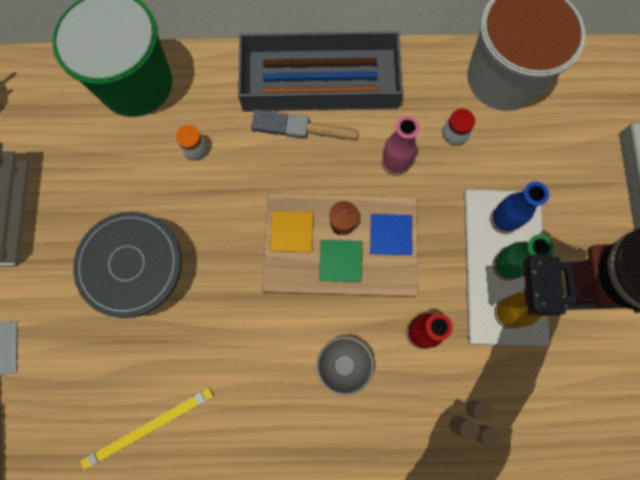

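View pics/s2.png

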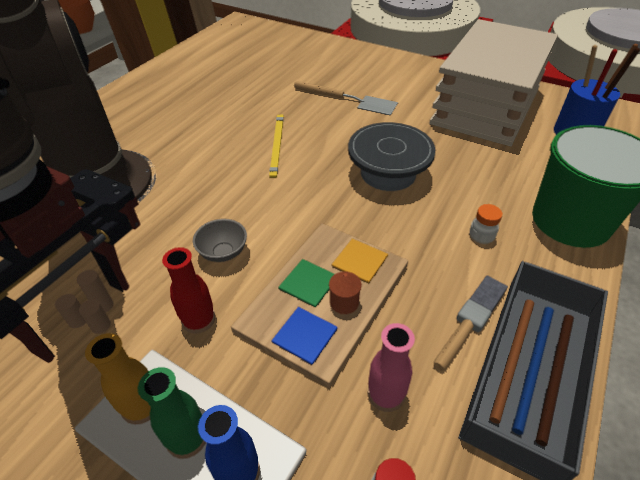

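All three vases stand on the slab: top view mouths at (536,193), (539,246) and the third hidden by the gripper, all three visible in the scene view. Tiles are empty, figurine at (344,216). I now fit the tiles, figurine and wheel using their known shapes.

```bash
cat >> h.py <<'E'
from scipy.optimize import least_squares
th=np.linspace(0,2*np.pi,48,endpoint=False); C=np.c_[np.cos(th),np.sin(th)]
def hull(s,P):
    h=cv2.convexHull(proj(s,P).astype(np.float32)); M=cv2.moments(h); return np.array([M["m10"],M["m01"]])/M["m00"],M["m00"]
def blob(s,P,lo,hi,smin,smax=256,vmin=0,rad=40):
    hv=cv2.cvtColor(s["img"],cv2.COLOR_RGB2HSV).astype(int); m=(hv[...,1]>=smin)&(hv[...,1]<=smax)&(hv[...,2]>=vmin)
    m&=((hv[...,0]>=lo)&(hv[...,0]<=hi)) if lo<=hi else ((hv[...,0]>=lo)|(hv[...,0]<=hi))
    k=np.zeros(m.shape,np.uint8);cv2.circle(k,tuple(int(a) for a in proj(s,P)[0]),rad,1,-1)
    n,l,st,c=cv2.connectedComponentsWithStats(k*m.astype(np.uint8)); i=1+np.argmax(st[1:,4]); return c[i],st[i,4]
def fit(s,c,model,p0): # model(xy)->points
    r=least_squares(lambda p:hull(s,model(p))[0]-c,p0,diff_step=1e-3); return r.x,hull(s,model(r.x))[1]
E
python3 - <<'E'
from h import *
import pickle
T,S=pickle.load(open("two.pkl","rb"))
a=np.deg2rad(-2);Rm=np.array([[np.cos(a),-np.sin(a)],[np.sin(a),np.cos(a)]])
sq=np.array([[1,1],[1,-1],[-1,-1],[-1,1]])*.037@Rm.T
tile=lambda p:np.c_[sq+p,np.full(4,.024)]
fig=lambda p:np.vstack([np.c_[C*.024+p,np.full(48,.018)],np.c_[C*.0255+p,np.full(48,.062)],[[*p,.088]]])
for nm,s in(("T",T),("S",S)):
    for n,lo,hi,P in(("yellow",17,28,(.592,.056)),("green",55,85,(.535,-.031)),("blue",105,120,(.583,-.122))):
        c,ar=blob(s,[*P,.024],lo,hi,170,rad=42); x,A=fit(s,c,tile,P); print(nm,n,x.round(4),ar,round(A))
    P=(.6,-.036); c,ar=blob(s,[*P,.05],170,9,100,rad=30); x,A=fit(s,c,fig,P); print(nm,"fig",x.round(4),ar,round(A))
    s2=s["img"]; k=np.zeros(s2.shape[:2],np.uint8); hv=cv2.cvtColor(s2,cv2.COLOR_RGB2GRAY).astype(int)
    # ring: bright ridge inside r<45 mm
    pr=lambda p,r:proj(s,np.c_[C*r+p,np.full(48,.07)]).astype(np.float32)
    g=cv2.GaussianBlur(s2.astype(np.float32).mean(2),(0,0),.8)
    def score(p): q=pr(p,.030); return -cv2.remap(g,q[:,:1],q[:,1:],1).mean()
    from scipy.optimize import brute
    print(nm,"wheel",brute(score,((.515,.54),(.315,.34)),Ns=26,finish=None))
E
```

```text
T yellow [0.5902 0.0543] 1637 1701
T green [ 0.5667 -0.0449] 1 1727
T blue [ 0.5812 -0.1213] 1473 1702
T fig [ 0.6068 -0.0363] 319 811
T wheel [0.53  0.327]
S yellow [0.5911 0.0548] 1339 1369Traceback (most recent call last):
  File "<stdin>", line 10, in <module>
  File "h.py", line 24, in blob
    n,l,st,c=cv2.connectedComponentsWithStats(k*m.astype(np.uint8)); i=1+np.argmax(st[1:,4]); return c[i],st[i,4]
                                                                         ~~~~~~~~~^^^^^^^^^^
    return _wrapfunc(a, 'argmax', axis=axis, out=out, **kwds)
    return bound(*args, **kwds)
ValueError: attempt to get argmax of an empty sequence
```

Run:
```python
from h import *
import pickle
T,S=pickle.load(open("two.pkl","rb"))
a=np.deg2rad(-2);Rm=np.array([[np.cos(a),-np.sin(a)],[np.sin(a),np.cos(a)]])
sq=np.array([[1,1],[1,-1],[-1,-1],[-1,1]])*.037@Rm.T
tile=lambda p:np.c_[sq+p,np.full(4,.024)]
fig=lambda p:np.vstack([np.c_[C*.024+p,np.full(48,.018)],np.c_[C*.0255+p,np.full(48,.062)],[[*p,.088]]])
h=cv2.cvtColor(T["img"],cv2.COLOR_RGB2HSV); print([h[v,u].tolist() for u,v in((341,260),(391,235),(344,216),(344,227),(344,250),(344,190),(330,225))])
from scipy.optimize import brute
for nm,s in(("T",T),("S",S)):
    for n,lo,hi,P,sm in(("green",60,85,(.535,-.031),110),("blue",100,125,(.583,-.122),140)):
        c,ar=blob(s,[*P,.024],lo,hi,sm,rad=42); x,A=fit(s,c,tile,P); print(nm,n,x.round(4),ar,round(A))
    P=(.6,-.036)
    for sm in(125,140,150,160):
        c,ar=blob(s,[*P,.05],170,12,sm,rad=28); x,A=fit(s,c,fig,P); print(nm,"fig",sm,x.round(4),ar,round(A))
    g=cv2.GaussianBlur(s["img"].astype(np.float32).mean(2),(0,0),.8)
    def score(p): q=proj(s,np.c_[C*.03+p,np.full(48,.07)]).astype(np.float32); return -cv2.remap(g,q[:,:1],q[:,1:],1).mean()
    print(nm,"wheel",brute(score,((.515,.54),(.315,.34)),Ns=26,finish=None))
```

```text
[[70, 157, 127], [110, 195, 162], [9, 167, 128], [9, 173, 127], [70, 153, 125], [18, 124, 169], [16, 122, 117]]
T green [ 0.5355 -0.0308] 1570 1768
T blue [ 0.581  -0.1208] 1521 1702
T fig 125 [ 0.6075 -0.0374] 758 811
T fig 140 [ 0.6075 -0.0373] 744 811
T fig 150 [ 0.6072 -0.0373] 713 811
T fig 160 [ 0.6073 -0.0372] 672 811
T wheel [0.53  0.327]
S green [ 0.5357 -0.0321] 1438 1559
S blue [ 0.5826 -0.121 ] 2004 2069
S fig 125 [ 0.6057 -0.0339] 1128 1139
S fig 140 [ 0.6055 -0.0338] 1115 1138
S fig 150 [ 0.6057 -0.0335] 1094 1138
S fig 160 [ 0.6055 -0.0333] 1074 1138
S wheel [0.528 0.33 ]
```

Emit:
drive_tool([
  [1.39,-2.37,0,0,0,0,-1],
  [1.39,-2.37,0,0,0,0,-1],
  [1.39,-2.37,0,0,0,0,-1],
  [1.39,-2.37,0,0,0,0,-1],
  [1.39,-2.37,0,0,0,0,-1],
])

```text
time: 23.47
tcp_pos: [0.5092, -0.1993, 0.2196]
eef_rot: [1.0, 0.0, -0.001, -0.0]
force: [0.0, -0.0, -0.2]
grip_width: 0.0876
```

Emit:
drive_tool([
  [1.39,-2.37,0,0,0,0,-1],
  [1.39,-2.37,0,0,0,0,-1],
  [1.39,-2.37,0,0,0,0,-1],
  [1.39,-2.37,0,0,0,0,-1],
  [1.39,-2.37,0,0,0,0,-1],
])

```text
time: 23.88
tcp_pos: [0.5786, -0.0809, 0.2195]
eef_rot: [1.0, 0.0, -0.001, -0.0]
force: [0.4, -0.9, -0.0]
grip_width: 0.0878
```

Emit:
drive_tool([
  [1.39,-2.37,0,0,0,0,-1],
  [1.39,-2.37,0,0,0,0,-1],
  [0,0,1.5,0,0,0,-0.7],
  [0,0,3,0,0,0,-0.5],
  [0,0,3,0,0,0,-0.4],
])

```text
time: 24.3
tcp_pos: [0.6067, -0.0339, 0.1445]
eef_rot: [1.0, 0.001, 0.0, -0.0]
force: [0.8, -1.5, -1.3]
grip_width: 0.0713
```

Emit:
drive_tool([
  [0,0,1,0,0,0,-0.4],
  [0,0,0,0,0,0,-0.4],
  [0,0,0,0,0,0,-0.4],
  [0,0,0,0,0,0,-0.4],
])

```text
time: 24.63
tcp_pos: [0.6075, -0.0348, 0.1375]
eef_rot: [1.0, 0.0, 0.001, -0.0]
force: [0.4, 0.2, 0.4]
grip_width: 0.0615
```

Run:
```python
from h import *
w=snapshot("wrist"); save(w,"w1"); st=arm.get_state(); print(st["tcp_pos"].round(4) if hasattr(st["tcp_pos"],"round") else st["tcp_pos"],st["grip_width"],np.round(w["pose"],3).tolist())
P=(.6065,-.0355)
fig=lambda p:np.vstack([np.c_[C*.024+p,np.full(48,.018)],np.c_[C*.0255+p,np.full(48,.062)],[[*p,.088]]])
try:
    for sm in(125,150): c,ar=blob(w,[*P,.05],170,12,sm,rad=150); x,A=fit(w,c,fig,P); print(c,x.round(4),ar,A)
except Exception as e: print(e)
```

```text
[ 0.6077 -0.0349  0.1378] 0.061393046233394775 [[0.002, -0.968, -0.252, 0.677], [-1.0, -0.002, -0.0, -0.035], [-0.0, 0.252, -0.968, 0.3], [0.0, 0.0, 0.0, 1.0]]
[321.81860345 252.37206905] [ 0.6067 -0.0365] 3881 3883.298128184397
[321.71484172 252.45355475] [ 0.6066 -0.0365] 3854 3883.286344771972
```

View pics/w1.png

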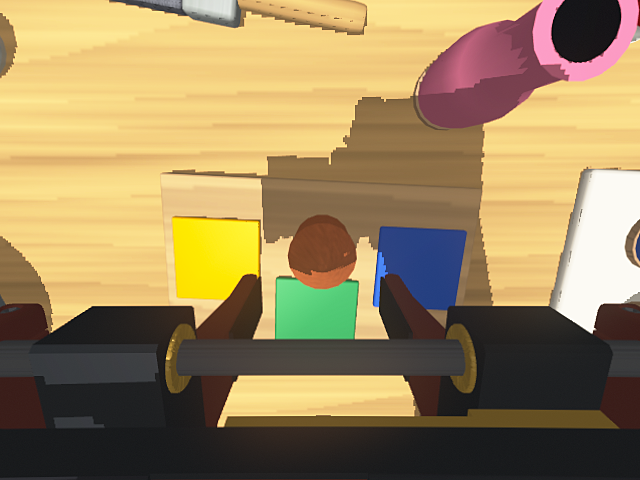

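The wrist view shows the figurine at (322,252), between yellow and blue tiles. The fitted area matches to 1%, giving (0.607, -0.0365). I descend and grip.

Emit:
drive_tool([
  [-0.1,0.15,0.5,0,0,0,-0.4],
  [0,0,2,0,0,0,-0.4],
  [0,0,2,0,0,0,-0.4],
  [0,0,2,0,0,0,-0.4],
  [0,0,2,0,0,0,-0.4],
])

```text
time: 25.1
tcp_pos: [0.6063, -0.0366, 0.0513]
eef_rot: [1.0, 0.0, 0.001, 0.0]
force: [-0.4, -0.0, 0.0]
grip_width: 0.0614
```

Emit:
drive_tool([
  [0,0,1.5,0,0,0,-0.4],
  [0,0,1,0,0,0,-0.4],
  [0,0,0.4,0,0,0,-0.4],
  [0,0,0,0,0,0,-0.4],
  [0,0,0,0,0,0,-0.4],
])

```text
time: 25.52
tcp_pos: [0.6063, -0.0363, 0.023]
eef_rot: [1.0, 0.0, 0.001, 0.0]
force: [0.7, 0.8, 0.2]
grip_width: 0.0616
```

Emit:
drive_tool([
  [0,0,0,0,0,0,-0.2],
  [0,0,0,0,0,0,0],
  [0,0,0,0,0,0,1],
  [0,0,0,0,0,0,1],
  [0,0,0,0,0,0,1],
])

```text
time: 25.93
tcp_pos: [0.6065, -0.0362, 0.0231]
eef_rot: [1.0, 0.0, 0.001, 0.0]
force: [-0.7, -0.1, 6.6]
grip_width: 0.0493
```

Emit:
drive_tool([
  [0,0,0,0,0,0,1],
  [0,0,0,0,0,0,1],
])

```text
time: 26.1
tcp_pos: [0.6064, -0.0362, 0.0231]
eef_rot: [1.0, 0.0, 0.001, 0.0]
force: [-0.1, -0.1, 6.4]
grip_width: 0.0488
```

Emit:
drive_tool([
  [0,0,-0.2,0,0,0,1],
  [0,0,-0.5,0,0,0,1],
  [0,0,-1,0,0,0,1],
  [0,0,-2,0,0,0,1],
  [0,0,-3,0,0,0,1],
])

```text
time: 26.52
tcp_pos: [0.6038, -0.0363, 0.0881]
eef_rot: [1.0, 0.0, -0.002, -0.0]
force: [0.0, -0.1, -1.7]
grip_width: 0.0491
```

Emit:
drive_tool([
  [0,0,-3,0,0,0,1],
  [0,0,-3,0,0,0,1],
  [0,0,-1.5,0,0,0,1],
  [0,0,-0.5,0,0,0,1],
  [-0.2,-1.2,0,0,0,0,1],
])

```text
time: 26.93
tcp_pos: [0.6045, -0.0269, 0.1709]
eef_rot: [1.0, -0.002, 0.002, 0.001]
force: [-0.1, -0.9, -1.4]
grip_width: 0.0495
```

Emit:
drive_tool([
  [-0.5,-2.3,0,0,0,0,1],
  [-0.5,-2.3,0,0,0,0,1],
  [-0.5,-2.3,0,0,0,0,1],
  [-0.5,-2.3,0,0,0,0,1],
  [-0.5,-2.3,0,0,0,0,1],
])

```text
time: 27.35
tcp_pos: [0.5767, 0.0926, 0.1673]
eef_rot: [1.0, 0.001, -0.002, 0.0]
force: [0.2, 0.7, -1.3]
grip_width: 0.0491
```

Emit:
drive_tool([
  [-0.5,-2.3,0,0,0,0,1],
  [-0.5,-2.3,0,0,0,0,1],
  [-0.5,-2.3,0,0,0,0,1],
  [-0.5,-2.3,0,0,0,0,1],
  [-0.5,-2.3,0,0,0,0,1],
])

```text
time: 27.77
tcp_pos: [0.5515, 0.2074, 0.1673]
eef_rot: [1.0, 0.001, -0.002, 0.0]
force: [0.5, 0.7, -0.9]
grip_width: 0.049
```

Emit:
drive_tool([
  [-0.5,-2.3,0,0,0,0,1],
  [-0.5,-2.3,0,0,0,0,1],
  [-0.5,-2.3,0,0,0,0,1],
  [-0.5,-2.3,0,0,0,0,1],
  [-0.4,-2.3,0,0,0,0,1],
])

```text
time: 28.18
tcp_pos: [0.5272, 0.3221, 0.1671]
eef_rot: [1.0, 0.001, -0.002, 0.001]
force: [0.3, 0.7, -0.8]
grip_width: 0.0492
```

Emit:
drive_tool([
  [0,-0.8,0,0,0,0,1],
  [0,0,0,0,0,0,1],
  [0,0,0,0,0,0,1],
])

```text
time: 28.43
tcp_pos: [0.5289, 0.328, 0.1679]
eef_rot: [1.0, 0.001, -0.001, 0.001]
force: [0.4, -1.0, -0.3]
grip_width: 0.0493
```

Run:
```python
from h import *
from scipy.optimize import brute
w=snapshot("wrist"); save(w,"w2"); st=arm.get_state(); print(np.round(st["tcp_pos"],4),st["grip_width"],np.round(st["force"],1))
g=cv2.GaussianBlur(w["img"].astype(np.float32).mean(2),(0,0),1)
print(proj(w,[.529,.3285,.07]))
```

```text
[0.5296 0.327  0.1682] 0.049551938561348166 [ 0.4  0.  -0.7]
[[318.77461605 246.85521686]]
```

View pics/w2.png

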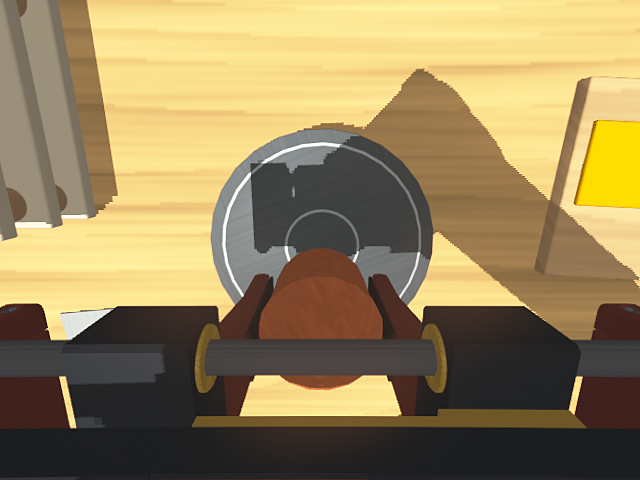

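The wrist view shows the figurine (centre column 321) lined up with the ring centre (321.5). The row also agrees with (0.529, 0.327). I lower it.

Emit:
drive_tool([
  [0,0,1.5,0,0,0,1],
  [0,0,2,0,0,0,1],
  [0,0,2,0,0,0,1],
  [0,0,1.8,0,0,0,1],
  [0,0,1,0,0,0,1],
])

```text
time: 28.9
tcp_pos: [0.5294, 0.3256, 0.0839]
eef_rot: [1.0, -0.001, -0.001, 0.001]
force: [-0.9, -0.3, -0.9]
grip_width: 0.0493
```

Emit:
drive_tool([
  [0,0,0.5,0,0,0,1],
  [0,0,0.1,0,0,0,1],
  [0,0,0,0,0,0,1],
  [0,0,0,0,0,0,1],
])

```text
time: 29.23
tcp_pos: [0.5302, 0.3288, 0.0812]
eef_rot: [1.0, 0.0, 0.001, -0.0]
force: [0.7, 0.2, -0.6]
grip_width: 0.0488
```

Emit:
drive_tool([
  [0,0,0.1,0,0,0,1],
  [0,0,0,0,0,0,1],
  [0,0,0.1,0,0,0,1],
  [0,0,0,0,0,0,1],
])

```text
time: 29.57
tcp_pos: [0.5295, 0.3288, 0.0783]
eef_rot: [1.0, 0.0, 0.0, -0.0]
force: [-0.6, 0.2, -0.2]
grip_width: 0.0489
```

Emit:
drive_tool([
  [0,0.1,0.1,0,0,0,1],
  [0,0,0,0,0,0,1],
  [0,0,0.1,0,0,0,1],
  [0,0,0,0,0,0,1],
  [0,0,0,0,0,0,1],
])

```text
time: 29.98
tcp_pos: [0.5294, 0.3277, 0.076]
eef_rot: [1.0, 0.0, -0.0, 0.0]
force: [-0.7, 0.3, -1.2]
grip_width: 0.0495
```

Emit:
drive_tool([
  [0,0,0.1,0,0,0,1],
  [0,0,0,0,0,0,1],
  [0,0,0,0,0,0,1],
])

```text
time: 30.23
tcp_pos: [0.5295, 0.3278, 0.0752]
eef_rot: [1.0, 0.0, 0.0, -0.0]
force: [0.1, 0.4, 0.9]
grip_width: 0.0493
```

Emit:
drive_tool([
  [0,0,0.1,0,0,0,1],
  [0,0,0,0,0,0,1],
  [0,0,0,0,0,0,1],
])

```text
time: 30.48
tcp_pos: [0.5295, 0.3279, 0.0751]
eef_rot: [1.0, 0.0, 0.0, -0.0]
force: [-1.8, -1.3, 7.3]
grip_width: 0.0491
```

Emit:
drive_tool([
  [0,0,0,0,0,0,-0.15],
  [0,0,0,0,0,0,-0.4],
  [0,0,0,0,0,0,-1],
  [0,0,0,0,0,0,-1],
  [0,0,0,0,0,0,-1],
])

```text
time: 30.9
tcp_pos: [0.5294, 0.3277, 0.074]
eef_rot: [1.0, 0.0, -0.0, 0.0]
force: [-0.6, -0.7, -0.5]
grip_width: 0.074
```

Emit:
drive_tool([
  [0,0,0,0,0,0,-1],
  [0,0,0,0,0,0,-1],
  [0,0,-1,0,0,0,-1],
  [0,0,-2,0,0,0,-1],
  [0,0,-3,0,0,0,-1],
])

```text
time: 31.32
tcp_pos: [0.5281, 0.3268, 0.133]
eef_rot: [1.0, 0.0, -0.002, 0.001]
force: [-0.5, 0.5, 0.7]
grip_width: 0.0879
```

Emit:
drive_tool([
  [0,0,-3,0,0,0,-1],
  [0,0,-3,0,0,0,-1],
  [0,0,-2,0,0,0,-1],
  [0,0,-0.5,0,0,0,-1],
  [0,0,0,0,0,0,-1],
])

```text
time: 31.73
tcp_pos: [0.5302, 0.3283, 0.2215]
eef_rot: [1.0, 0.0, 0.002, -0.001]
force: [0.4, -0.1, -0.4]
grip_width: 0.0882
```

Run:
```python
from h import *
T=snapshot("top");S=snapshot("scene");w=snapshot("wrist"); save(S,"s3"); print(np.round(arm.get_state()["tcp_pos"],4))
P=(.529,.3278)
fig=lambda p:np.vstack([np.c_[C*.024+p,np.full(48,.07)],np.c_[C*.0255+p,np.full(48,.114)],[[*p,.14]]])
for n,s in(("S",S),("W",w)):
    c,ar=blob(s,[*P,.105],170,12,125,rad=40 if n=="S" else 150); x,A=fit(s,c,fig,P); print(n,x.round(4),ar,A)
for n,P,uv in(("b",(.607,-.329),0),("g",(.523,-.3243),0),("y",(.4403,-.3193),0)):
    for s in(T,S):
        c,a=cen(s,proj(s,[*P,.164])[0],s["img"].max(2)<45,12); print(n,ray(s,c,.164).round(4)[:2],a)
```

```text
[0.5288 0.3271 0.2177]
S [0.528  0.3316] 748 760.1560862786137
W [0.5296 0.327 ] 3121 3125.560863956576
b [ 0.6064 -0.3288] 143
b [ 0.6061 -0.3279] 417
g [ 0.5221 -0.3255] 170
g [ 0.5222 -0.3236] 389
y [ 0.4386 -0.3211] 171
y [ 0.4388 -0.3191] 333
```

View pics/s3.png

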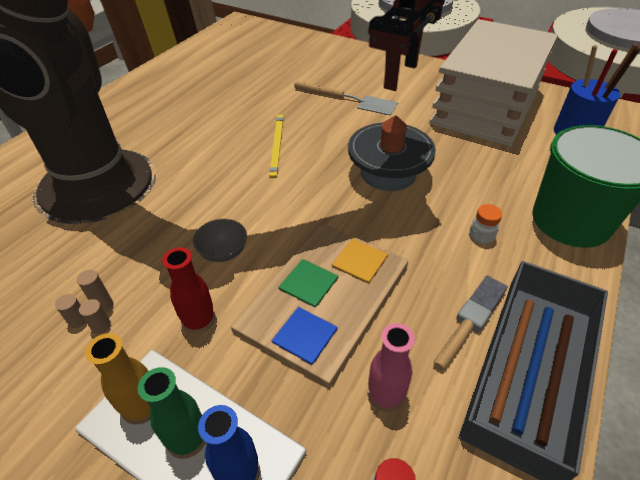

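The figurine stands in the middle of the wheel (394,135) and all the vases stand on the slab. Now I return them, yellow first.

Emit:
drive_tool([
  [-0.41,2.94,0,0,0,0,-1],
  [-0.41,2.94,0,0,0,0,-1],
  [-0.41,2.94,0,0,0,0,-1],
  [-0.41,2.94,0,0,0,0,-1],
  [-0.41,2.94,0,0,0,0,-1],
])

```text
time: 32.3
tcp_pos: [0.5078, 0.1789, 0.2173]
eef_rot: [1.0, 0.0, -0.001, 0.001]
force: [0.4, 0.2, 0.4]
grip_width: 0.088
```

Emit:
drive_tool([
  [-0.41,2.94,0,0,0,0,-1],
  [-0.41,2.94,0,0,0,0,-1],
  [-0.41,2.94,0,0,0,0,-1],
  [-0.41,2.94,0,0,0,0,-1],
  [-0.41,2.94,0,0,0,0,-1],
])

```text
time: 32.72
tcp_pos: [0.4873, 0.0321, 0.2176]
eef_rot: [1.0, 0.0, -0.001, 0.0]
force: [0.5, -0.2, -0.4]
grip_width: 0.0879
```

Emit:
drive_tool([
  [-0.41,2.94,0,0,0,0,-1],
  [-0.41,2.94,0,0,0,0,-1],
  [-0.41,2.94,0,0,0,0,-1],
  [-0.41,2.94,0,0,0,0,-1],
  [-0.41,2.94,0,0,0,0,-1],
])

```text
time: 33.13
tcp_pos: [0.4669, -0.1147, 0.2177]
eef_rot: [1.0, 0.0, -0.001, -0.0]
force: [-0.3, 0.0, 0.9]
grip_width: 0.0875
```

Emit:
drive_tool([
  [-0.41,2.94,0,0,0,0,-1],
  [-0.41,2.94,0,0,0,0,-1],
  [-0.41,2.94,0,0,0,0,-1],
  [-0.41,2.94,0,0,0,0,-1],
  [-0.41,2.94,0,0,0,0,-1],
])

```text
time: 33.55
tcp_pos: [0.4466, -0.2614, 0.2176]
eef_rot: [1.0, 0.0, -0.001, -0.001]
force: [-0.0, 0.2, 0.4]
grip_width: 0.0879
```

Emit:
drive_tool([
  [-0.41,2.94,0,0,0,0,-1],
  [-0.41,2.94,0,0,0,0,-1],
  [0,0,0,0,0,0,-1],
  [0,0,0,0,0,0,-1],
  [0,0,0,0,0,0,-1],
])

```text
time: 33.97
tcp_pos: [0.4393, -0.3182, 0.2178]
eef_rot: [1.0, 0.0, -0.001, -0.001]
force: [-0.4, 0.6, 0.1]
grip_width: 0.0881
```

Emit:
drive_tool([
  [0,0.1,1.5,0,0,0,-0.8],
  [0,0,2.3,0,0,0,-0.6],
  [0,0,2.3,0,0,0,-0.5],
  [0,0,2.1,0,0,0,-0.4],
  [0,0,1.4,0,0,0,-0.4],
])

```text
time: 34.38
tcp_pos: [0.4393, -0.3176, 0.1209]
eef_rot: [1.0, 0.002, -0.001, -0.001]
force: [0.2, 0.4, -0.4]
grip_width: 0.0621
```

Emit:
drive_tool([
  [0,0,0,0,0,0,-0.4],
  [0,0,0,0,0,0,-0.4],
  [0,0,0,0,0,0,1],
  [0,0,0,0,0,0,1],
  [0,0,0,0,0,0,1],
])

```text
time: 34.8
tcp_pos: [0.4403, -0.3203, 0.1243]
eef_rot: [1.0, 0.0, 0.001, 0.0]
force: [1.0, -0.2, 0.5]
grip_width: 0.0449
```

Emit:
drive_tool([
  [0,0,0,0,0,0,1],
  [0,0,0,0,0,0,1],
  [0,0,0,0,0,0,1],
  [0,0,0,0,0,0,1],
])

```text
time: 35.13
tcp_pos: [0.4403, -0.3203, 0.124]
eef_rot: [1.0, 0.0, 0.001, 0.0]
force: [-0.7, 0.8, 6.1]
grip_width: 0.037
```

Emit:
drive_tool([
  [0,0,-0.2,0,0,0,1],
  [0,0,-0.4,0,0,0,1],
  [0,0,-1,0,0,0,1],
  [0,0,-2,0,0,0,1],
  [0,0,-3,0,0,0,1],
])

```text
time: 35.55
tcp_pos: [0.4381, -0.3192, 0.1881]
eef_rot: [1.0, 0.0, -0.002, -0.001]
force: [0.0, -0.3, -3.2]
grip_width: 0.0372
```

Emit:
drive_tool([
  [0,0,-3,0,0,0,1],
  [0,0,-3,0,0,0,1],
  [0,0,-3,0,0,0,1],
  [0,0,-1.4,0,0,0,1],
  [0,0,0,0,0,0,1],
])

```text
time: 35.97
tcp_pos: [0.4409, -0.3211, 0.2975]
eef_rot: [1.0, 0.0, 0.003, 0.002]
force: [0.6, -0.2, -1.5]
grip_width: 0.0369
```

Emit:
drive_tool([
  [0,0,0,0,0,0,1],
  [0,0,0,0,0,0,1],
])

```text
time: 36.13
tcp_pos: [0.4389, -0.3197, 0.2919]
eef_rot: [1.0, 0.0, -0.001, -0.001]
force: [-0.5, 0.5, -3.1]
grip_width: 0.0368
```

Emit:
drive_tool([
  [0.4,-1.05,0,0,0,0,1],
  [0.96,-2.36,0,0,0,0,1],
  [0.96,-2.36,0,0,0,0,1],
  [0.96,-2.36,0,0,0,0,1],
  [0.96,-2.36,0,0,0,0,1],
])

```text
time: 36.55
tcp_pos: [0.4818, -0.213, 0.2917]
eef_rot: [1.0, 0.0, -0.001, -0.001]
force: [0.6, 0.4, -0.7]
grip_width: 0.0369
```

Emit:
drive_tool([
  [0.96,-2.36,0,0,0,0,1],
  [0.96,-2.36,0,0,0,0,1],
  [0.96,-2.36,0,0,0,0,1],
  [0.96,-2.36,0,0,0,0,1],
  [0.96,-2.36,0,0,0,0,1],
])

```text
time: 36.97
tcp_pos: [0.5296, -0.0949, 0.2917]
eef_rot: [1.0, 0.001, -0.001, -0.0]
force: [0.6, -0.2, -2.5]
grip_width: 0.0367
```

Emit:
drive_tool([
  [0.96,-2.36,0,0,0,0,1],
  [0.96,-2.36,0,0,0,0,1],
  [0.96,-2.36,0,0,0,0,1],
  [0.96,-2.36,0,0,0,0,1],
  [0.96,-2.36,0,0,0,0,1],
])

```text
time: 37.38
tcp_pos: [0.5773, 0.023, 0.2916]
eef_rot: [1.0, 0.001, -0.001, -0.0]
force: [-0.1, 1.2, -2.3]
grip_width: 0.0366
```

Emit:
drive_tool([
  [0.96,-2.36,0,0,0,0,1],
  [0.4,-1.05,0,0,0,0,1],
  [0,0,0,0,0,0,1],
  [0,0,0,0,0,0,1],
  [0,0,0,0,0,0,1],
])

```text
time: 37.8
tcp_pos: [0.5909, 0.0532, 0.2926]
eef_rot: [1.0, -0.0, -0.001, 0.001]
force: [0.3, 0.2, -2.9]
grip_width: 0.0372
```

Emit:
drive_tool([
  [0,0,1.5,0,0,0,1],
  [0,0,3,0,0,0,1],
  [0,0,3,0,0,0,1],
  [0,0,3,0,0,0,1],
  [0,0,2.5,0,0,0,1],
])

```text
time: 38.22
tcp_pos: [0.5905, 0.0524, 0.1615]
eef_rot: [1.0, -0.001, -0.0, 0.001]
force: [-0.2, 0.4, -2.5]
grip_width: 0.0373
```

Emit:
drive_tool([
  [0,0,1.3,0,0,0,1],
  [0,0,0.6,0,0,0,1],
  [0,0,0.3,0,0,0,1],
  [0,0,0,0,0,0,1],
  [0,0,0,0,0,0,1],
])

```text
time: 38.63
tcp_pos: [0.5921, 0.0544, 0.1423]
eef_rot: [1.0, -0.0, 0.001, -0.0]
force: [-0.4, 0.0, -2.5]
grip_width: 0.037
```

Emit:
drive_tool([
  [0,0,0.3,0,0,0,1],
  [0,0,0.2,0,0,0,1],
  [0,0,0,0,0,0,1],
  [0,0,0.1,0,0,0,1],
  [0,0,0,0,0,0,1],
])

```text
time: 39.05
tcp_pos: [0.5914, 0.055, 0.1352]
eef_rot: [1.0, 0.0, 0.0, 0.0]
force: [0.9, -0.7, -1.7]
grip_width: 0.037
```

Emit:
drive_tool([
  [0,0,0.1,0,0,0,1],
  [0,0,0,0,0,0,1],
  [0,0,0,0,0,0,1],
])

```text
time: 39.3
tcp_pos: [0.5914, 0.055, 0.1342]
eef_rot: [1.0, 0.0, 0.0, 0.0]
force: [-0.0, -0.0, -2.5]
grip_width: 0.0368
```

Emit:
drive_tool([
  [0,0,0.1,0,0,0,1],
  [0,0,0,0,0,0,1],
  [0,0,0,0,0,0,1],
])

```text
time: 39.55
tcp_pos: [0.5921, 0.0551, 0.1341]
eef_rot: [1.0, 0.0, 0.001, -0.0]
force: [-1.2, 0.5, 4.8]
grip_width: 0.0369
```

Emit:
drive_tool([
  [0,0,0,0,0,0,0],
  [0,0,0,0,0,0,-0.3],
  [0,0,0,0,0,0,-1],
  [0,0,0,0,0,0,-1],
  [0,0,0,0,0,0,-1],
])

```text
time: 39.97
tcp_pos: [0.5913, 0.0549, 0.1329]
eef_rot: [1.0, 0.0, -0.0, 0.0]
force: [-0.7, 0.2, 1.2]
grip_width: 0.0667
```

Emit:
drive_tool([
  [0,0,0,0,0,0,-1],
  [0,0,0,0,0,0,-1],
  [0,0,0,0,0,0,-1],
])

```text
time: 40.22
tcp_pos: [0.5914, 0.0549, 0.1331]
eef_rot: [1.0, 0.0, -0.0, 0.0]
force: [-0.1, -0.7, -0.0]
grip_width: 0.086
```

Emit:
drive_tool([
  [0,0,-1,0,0,0,-1],
  [0,0,-2,0,0,0,-1],
  [0,0,-3,0,0,0,-1],
  [0,0,-2.5,0,0,0,-1],
  [0,0,-0.5,0,0,0,-1],
])

```text
time: 40.63
tcp_pos: [0.5936, 0.0554, 0.2286]
eef_rot: [1.0, 0.0, 0.004, -0.0]
force: [1.6, 0.4, -0.1]
grip_width: 0.0877
```

Emit:
drive_tool([
  [-0.45,2.35,0,0,0,0,-1],
  [-0.43,2.37,0,0,0,0,-1],
  [-0.43,2.37,0,0,0,0,-1],
  [-0.43,2.37,0,0,0,0,-1],
  [-0.43,2.37,0,0,0,0,-1],
])

```text
time: 41.05
tcp_pos: [0.5694, -0.0644, 0.2234]
eef_rot: [1.0, 0.0, 0.0, 0.0]
force: [-0.1, -0.2, -0.2]
grip_width: 0.0878
```

Emit:
drive_tool([
  [-0.43,2.37,0,0,0,0,-1],
  [-0.43,2.37,0,0,0,0,-1],
  [-0.43,2.37,0,0,0,0,-1],
  [-0.43,2.37,0,0,0,0,-1],
  [-0.43,2.37,0,0,0,0,-1],
])

```text
time: 41.47
tcp_pos: [0.5479, -0.183, 0.2234]
eef_rot: [1.0, 0.0, 0.0, 0.0]
force: [-0.2, -0.4, -0.0]
grip_width: 0.088
```

Emit:
drive_tool([
  [-0.43,2.37,0,0,0,0,-1],
  [-0.43,2.37,0,0,0,0,-1],
  [-0.43,2.37,0,0,0,0,-1],
  [-0.43,2.37,0,0,0,0,-1],
  [-0.43,2.37,0,0,0,0,-1],
])

```text
time: 41.88
tcp_pos: [0.5265, -0.3015, 0.2234]
eef_rot: [1.0, 0.0, 0.0, 0.0]
force: [0.1, 0.5, 0.4]
grip_width: 0.0878
```

Emit:
drive_tool([
  [-0.43,2.37,0,0,0,0,-1],
  [0,0,0,0,0,0,-1],
  [0,0,0,0,0,0,-1],
  [0,0,0,0,0,0,-1],
])

```text
time: 42.22
tcp_pos: [0.5229, -0.3232, 0.2231]
eef_rot: [1.0, 0.001, 0.0, -0.0]
force: [0.1, 0.2, -0.4]
grip_width: 0.0878
```

Emit:
drive_tool([
  [0,0.1,1.7,0,0,0,-0.8],
  [0,0,2.5,0,0,0,-0.6],
  [0,0,2.5,0,0,0,-0.5],
  [0,0,2.1,0,0,0,-0.4],
  [0,0,1.3,0,0,0,-0.4],
])

```text
time: 42.63
tcp_pos: [0.5224, -0.3225, 0.1199]
eef_rot: [1.0, 0.002, -0.001, -0.001]
force: [-0.7, 0.4, -0.2]
grip_width: 0.0616
```

Emit:
drive_tool([
  [0,0,0,0,0,0,-0.4],
  [0,0,0,0,0,0,-0.4],
  [0,0,0,0,0,0,1],
  [0,0,0,0,0,0,1],
  [0,0,0,0,0,0,1],
])

```text
time: 43.05
tcp_pos: [0.5234, -0.3252, 0.1235]
eef_rot: [1.0, 0.0, 0.001, 0.0]
force: [0.4, 0.2, -0.0]
grip_width: 0.0449
```

Emit:
drive_tool([
  [0,0,0,0,0,0,1],
  [0,0,0,0,0,0,1],
  [0,0,0,0,0,0,1],
  [0,0,0,0,0,0,1],
])

```text
time: 43.38
tcp_pos: [0.5234, -0.3252, 0.1231]
eef_rot: [1.0, 0.0, 0.001, 0.0]
force: [0.0, 1.0, 6.7]
grip_width: 0.0372
```

Emit:
drive_tool([
  [0,0,-0.2,0,0,0,1],
  [0,0,-0.4,0,0,0,1],
  [0,0,-1,0,0,0,1],
  [0,0,-2,0,0,0,1],
  [0,0,-2.4,0,0,0,1],
])

```text
time: 43.8
tcp_pos: [0.5215, -0.3247, 0.1817]
eef_rot: [1.0, 0.0, -0.002, -0.001]
force: [0.7, -0.2, -1.9]
grip_width: 0.0368
```

Emit:
drive_tool([
  [0,0,-1,0,0,0,1],
  [0,0,0,0,0,0,1],
  [0,0,0,0,0,0,1],
  [0,0,0,0,0,0,1],
])

```text
time: 44.13
tcp_pos: [0.522, -0.3247, 0.1909]
eef_rot: [1.0, 0.0, -0.001, -0.0]
force: [-0.6, 0.9, -1.9]
grip_width: 0.0371
```

Emit:
drive_tool([
  [0.1,-1.5,0,0,0,0,1],
  [0.1,-2.4,0,0,0,0,1],
  [0.1,-2.4,0,0,0,0,1],
  [0.1,-2.4,0,0,0,0,1],
  [0.1,-2.4,0,0,0,0,1],
])

```text
time: 44.55
tcp_pos: [0.5269, -0.2116, 0.1909]
eef_rot: [1.0, 0.001, -0.001, -0.001]
force: [0.7, -0.3, -1.6]
grip_width: 0.037
```

Emit:
drive_tool([
  [0.1,-2.4,0,0,0,0,1],
  [0.1,-2.4,0,0,0,0,1],
  [0.1,-2.4,0,0,0,0,1],
  [0.1,-2.4,0,0,0,0,1],
  [0.1,-2.4,0,0,0,0,1],
])

```text
time: 44.97
tcp_pos: [0.5315, -0.0917, 0.1911]
eef_rot: [1.0, 0.001, -0.001, -0.0]
force: [0.1, -0.8, -2.6]
grip_width: 0.0368
```

Emit:
drive_tool([
  [0.1,-2.4,0,0,0,0,1],
  [0.1,-2.4,0,0,0,0,1],
  [0.15,-1.5,0,0,0,0,1],
  [0,0,0,0,0,0,1],
  [0,0,0,0,0,0,1],
])

```text
time: 45.38
tcp_pos: [0.5352, -0.0295, 0.1912]
eef_rot: [1.0, 0.002, -0.001, -0.0]
force: [0.5, -0.8, -2.4]
grip_width: 0.0369
```

Emit:
drive_tool([
  [0,0,1.2,0,0,0,1],
  [0,0,1.7,0,0,0,1],
  [0,0,1.4,0,0,0,1],
  [0,0,0.6,0,0,0,1],
  [0,0,0.3,0,0,0,1],
])

```text
time: 45.8
tcp_pos: [0.5349, -0.032, 0.1387]
eef_rot: [1.0, -0.0, -0.001, 0.0]
force: [0.1, -0.4, -2.3]
grip_width: 0.0367
```

Emit:
drive_tool([
  [0,0,0.1,0,0,0,1],
  [0,0,0,0,0,0,1],
  [0,0,0,0,0,0,1],
])

```text
time: 46.05
tcp_pos: [0.5364, -0.0313, 0.1398]
eef_rot: [1.0, 0.0, 0.001, 0.0]
force: [0.3, 0.2, -2.6]
grip_width: 0.0366
```

Emit:
drive_tool([
  [0,0,0.3,0,0,0,1],
  [0,0,0.1,0,0,0,1],
  [0,0,0,0,0,0,1],
  [0,0,0.1,0,0,0,1],
  [0,0,0,0,0,0,1],
])

```text
time: 46.47
tcp_pos: [0.536, -0.0311, 0.1341]
eef_rot: [1.0, 0.0, 0.0, 0.0]
force: [-0.2, 0.4, -2.2]
grip_width: 0.0365
```

Emit:
drive_tool([
  [0,0,0.1,0,0,0,1],
  [0,0,0,0,0,0,1],
  [0,0,0,0,0,0,1],
])

```text
time: 46.72
tcp_pos: [0.5361, -0.0311, 0.1332]
eef_rot: [1.0, 0.0, 0.0, 0.0]
force: [-0.6, 0.9, -1.5]
grip_width: 0.0368
```

Emit:
drive_tool([
  [0,0,0.1,0,0,0,1],
  [0,0,0,0,0,0,1],
  [0,0,0,0,0,0,1],
])

```text
time: 46.97
tcp_pos: [0.5368, -0.0309, 0.1331]
eef_rot: [1.0, 0.0, 0.001, -0.0]
force: [-0.6, 1.4, 5.9]
grip_width: 0.0365
```

Emit:
drive_tool([
  [0,0,0,0,0,0,0],
  [0,0,0,0,0,0,-0.3],
  [0,0,0,0,0,0,-1],
  [0,0,0,0,0,0,-1],
  [0,0,0,0,0,0,-1],
])

```text
time: 47.38
tcp_pos: [0.5359, -0.0312, 0.132]
eef_rot: [1.0, 0.0, -0.0, 0.0]
force: [0.7, -0.1, -0.1]
grip_width: 0.0669
```

Emit:
drive_tool([
  [0,0,0,0,0,0,-1],
  [0,0,0,0,0,0,-1],
  [0,0,0,0,0,0,-1],
])

```text
time: 47.63
tcp_pos: [0.536, -0.0311, 0.1321]
eef_rot: [1.0, 0.0, -0.0, 0.0]
force: [-0.3, -0.1, -0.2]
grip_width: 0.0862
```

Emit:
drive_tool([
  [0,0,-1,0,0,0,-1],
  [0,0,-2,0,0,0,-1],
  [0,0,-3,0,0,0,-1],
  [0,0,-2.5,0,0,0,-1],
  [0,0,-0.5,0,0,0,-1],
])

```text
time: 48.05
tcp_pos: [0.5381, -0.031, 0.2272]
eef_rot: [1.0, 0.0, 0.003, 0.0]
force: [0.4, 0.7, 0.4]
grip_width: 0.0878
```

Emit:
drive_tool([
  [0.58,2.48,0,0,0,0,-1],
  [0.58,2.48,0,0,0,0,-1],
  [0.58,2.48,0,0,0,0,-1],
  [0.58,2.48,0,0,0,0,-1],
  [0.58,2.48,0,0,0,0,-1],
])

```text
time: 48.47
tcp_pos: [0.5651, -0.1562, 0.2224]
eef_rot: [1.0, 0.0, 0.0, 0.0]
force: [0.6, 0.4, -0.4]
grip_width: 0.088
```

Emit:
drive_tool([
  [0.58,2.48,0,0,0,0,-1],
  [0.58,2.48,0,0,0,0,-1],
  [0.58,2.48,0,0,0,0,-1],
  [0.58,2.48,0,0,0,0,-1],
  [0.58,2.48,0,0,0,0,-1],
])

```text
time: 48.88
tcp_pos: [0.5942, -0.2802, 0.2223]
eef_rot: [1.0, 0.0, -0.0, -0.0]
force: [0.3, 0.8, -0.1]
grip_width: 0.0878
```

Emit:
drive_tool([
  [0.58,2.48,0,0,0,0,-1],
  [0.58,2.48,0,0,0,0,-1],
  [0,0,0,0,0,0,-1],
  [0,0,0,0,0,0,-1],
  [0,0,0,0,0,0,-1],
])

```text
time: 49.3
tcp_pos: [0.6057, -0.3277, 0.2219]
eef_rot: [1.0, 0.001, -0.0, -0.001]
force: [-0.1, -0.1, 0.5]
grip_width: 0.0881
```

Emit:
drive_tool([
  [0,0.1,1.6,0,0,0,-0.8],
  [0,0,2.5,0,0,0,-0.6],
  [0,0,2.5,0,0,0,-0.5],
  [0,0,2.1,0,0,0,-0.4],
  [0,0,1.3,0,0,0,-0.4],
])

```text
time: 49.72
tcp_pos: [0.6051, -0.3272, 0.12]
eef_rot: [1.0, 0.001, -0.001, -0.001]
force: [-0.2, 0.2, -0.3]
grip_width: 0.0622
```

Emit:
drive_tool([
  [0,0,0,0,0,0,-0.4],
  [0,0,0,0,0,0,-0.4],
  [0,0,0,0,0,0,1],
  [0,0,0,0,0,0,1],
  [0,0,0,0,0,0,1],
])

```text
time: 50.13
tcp_pos: [0.6065, -0.3299, 0.1237]
eef_rot: [1.0, 0.0, 0.001, 0.001]
force: [0.3, -0.0, -0.1]
grip_width: 0.0452
```

Emit:
drive_tool([
  [0,0,0,0,0,0,1],
  [0,0,0,0,0,0,1],
  [0,0,0,0,0,0,1],
  [0,0,0,0,0,0,1],
])

```text
time: 50.47
tcp_pos: [0.6065, -0.3297, 0.1233]
eef_rot: [1.0, 0.0, 0.001, 0.0]
force: [0.1, 2.0, 6.3]
grip_width: 0.0369
```

Emit:
drive_tool([
  [0,0,-0.2,0,0,0,1],
  [0,0,-0.4,0,0,0,1],
  [0,0,-1,0,0,0,1],
  [0,0,-2,0,0,0,1],
  [0,0,-2.4,0,0,0,1],
])

```text
time: 50.88
tcp_pos: [0.6045, -0.3292, 0.1813]
eef_rot: [1.0, 0.0, -0.002, -0.001]
force: [0.5, -0.3, -2.3]
grip_width: 0.0369
```

Emit:
drive_tool([
  [0,0,-1,0,0,0,1],
  [0,0,0,0,0,0,1],
  [0,0,0,0,0,0,1],
  [0,0,0,0,0,0,1],
])

```text
time: 51.22
tcp_pos: [0.605, -0.3294, 0.1907]
eef_rot: [1.0, 0.0, -0.001, -0.0]
force: [0.3, 0.3, -2.9]
grip_width: 0.0374
```

Emit:
drive_tool([
  [-0.24,-1.25,0,0,0,0,1],
  [-0.24,-2.3,0,0,0,0,1],
  [-0.24,-2.3,0,0,0,0,1],
  [-0.24,-2.3,0,0,0,0,1],
  [-0.24,-2.3,0,0,0,0,1],
])

```text
time: 51.63
tcp_pos: [0.5927, -0.2228, 0.1908]
eef_rot: [1.0, 0.001, -0.001, -0.001]
force: [-0.2, 1.0, -1.6]
grip_width: 0.0368
```

Emit:
drive_tool([
  [-0.24,-2.3,0,0,0,0,1],
  [-0.24,-2.3,0,0,0,0,1],
  [-0.24,-2.3,0,0,0,0,1],
  [-0.24,-2.3,0,0,0,0,1],
  [-0.24,-1.25,0,0,0,0,1],
])

```text
time: 52.05
tcp_pos: [0.5806, -0.1162, 0.1911]
eef_rot: [1.0, 0.002, -0.001, -0.001]
force: [-0.3, -0.1, -2.3]
grip_width: 0.0373
```

Emit:
drive_tool([
  [0,0,0,0,0,0,1],
  [0,0,0,0,0,0,1],
  [0,0,1.2,0,0,0,1],
  [0,0,1.7,0,0,0,1],
  [0,0,1.4,0,0,0,1],
])

```text
time: 52.47
tcp_pos: [0.5813, -0.1227, 0.1475]
eef_rot: [1.0, -0.001, -0.0, 0.0]
force: [-1.2, -0.1, -3.0]
grip_width: 0.0368
```

Emit:
drive_tool([
  [0,0,0.6,0,0,0,1],
  [0,0,0.3,0,0,0,1],
  [0,0,0,0,0,0,1],
  [0,0,0,0,0,0,1],
])

```text
time: 52.8
tcp_pos: [0.5819, -0.1213, 0.1404]
eef_rot: [1.0, -0.0, 0.0, 0.0]
force: [0.0, -0.5, -2.8]
grip_width: 0.0369
```

Emit:
drive_tool([
  [0,0,0.3,0,0,0,1],
  [0,0,0.2,0,0,0,1],
  [0,0,0,0,0,0,1],
  [0,0,0.1,0,0,0,1],
  [0,0,0,0,0,0,1],
])

```text
time: 53.22
tcp_pos: [0.5817, -0.1207, 0.1342]
eef_rot: [1.0, 0.0, 0.0, 0.0]
force: [1.0, 0.7, -1.8]
grip_width: 0.0368
```

Emit:
drive_tool([
  [0,0,0.1,0,0,0,1],
  [0,0,0,0,0,0,1],
  [0,0,0,0,0,0,1],
])

```text
time: 53.47
tcp_pos: [0.5819, -0.1206, 0.1334]
eef_rot: [1.0, 0.0, 0.0, 0.0]
force: [-0.3, 0.5, -0.5]
grip_width: 0.0371
```

Emit:
drive_tool([
  [0,0,0.1,0,0,0,1],
  [0,0,0,0,0,0,1],
  [0,0,0,0,0,0,1],
])

```text
time: 53.72
tcp_pos: [0.5826, -0.1205, 0.1332]
eef_rot: [1.0, 0.0, 0.001, 0.0]
force: [-0.6, 1.7, 5.9]
grip_width: 0.0367
```

Contact. I release, lift and back away over the slab to look.

Emit:
drive_tool([
  [0,0,0,0,0,0,0],
  [0,0,0,0,0,0,-0.3],
  [0,0,0,0,0,0,-1],
  [0,0,0,0,0,0,-1],
  [0,0,0,0,0,0,-1],
])

```text
time: 54.13
tcp_pos: [0.5815, -0.1208, 0.132]
eef_rot: [1.0, 0.0, -0.0, 0.0]
force: [-0.4, -0.4, 0.7]
grip_width: 0.0666
```

Emit:
drive_tool([
  [0,0,0,0,0,0,-1],
  [0,0,0,0,0,0,-1],
  [0,0,0,0,0,0,-1],
])

```text
time: 54.38
tcp_pos: [0.5816, -0.1207, 0.1321]
eef_rot: [1.0, 0.0, -0.0, 0.0]
force: [-0.8, -0.2, -0.1]
grip_width: 0.0859
```

Emit:
drive_tool([
  [0,0,-1,0,0,0,-1],
  [0,0,-2,0,0,0,-1],
  [0,0,-3,0,0,0,-1],
  [0,0,-3,0,0,0,-1],
  [0,0,-1,0,0,0,-1],
])

```text
time: 54.8
tcp_pos: [0.5835, -0.1209, 0.2375]
eef_rot: [1.0, 0.0, 0.003, 0.0]
force: [0.5, 0.5, 0.0]
grip_width: 0.088
```

Emit:
drive_tool([
  [-1,2.5,0,0,0,0,-1],
  [-1,2.5,0,0,0,0,-1],
  [-1,2.5,0,0,0,0,-1],
  [-1,2.5,0,0,0,0,-1],
  [-1,2.5,0,0,0,0,-1],
])

```text
time: 55.22
tcp_pos: [0.5311, -0.2467, 0.2326]
eef_rot: [1.0, 0.0, 0.0, 0.0]
force: [0.7, 0.3, 0.6]
grip_width: 0.088
```

Emit:
drive_tool([
  [-1,2.5,0,0,0,0,-1],
  [-1,2.5,0,0,0,0,-1],
  [-1,2.5,0,0,0,0,-1],
  [-1,2.5,0,0,0,0,-1],
  [-1,2.5,0,0,0,0,-1],
])

```text
time: 55.63
tcp_pos: [0.4811, -0.3718, 0.2326]
eef_rot: [1.0, 0.0, 0.0, 0.0]
force: [0.8, 0.5, 0.3]
grip_width: 0.0875
```

Emit:
drive_tool([
  [0,0,0,0,0,0,-1],
  [0,0,0,0,0,0,-1],
])

```text
time: 55.8
tcp_pos: [0.4807, -0.3724, 0.2323]
eef_rot: [1.0, -0.001, -0.0, 0.0]
force: [0.8, 1.0, 0.6]
grip_width: 0.0876
```

Run:
```python
from h import *
T=snapshot("top");S=snapshot("scene"); save(T,"t4")
for n,P in(("b",(.582,-.121)),("g",(.5356,-.0314)),("y",(.5906,.0546))):
    for s in(T,S):
        c,a=cen(s,proj(s,[*P,.174])[0],s["img"].max(2)<45,12); print(n,"target",P,ray(s,c,.174).round(4)[:2],a)
t=cv2.resize(T["img"][180:310,250:440],None,fx=4,fy=4); u=cv2.resize(S["img"][100:390,220:450],None,fx=520/290,fy=520/290)
cv2.imwrite("pics/f.png",cv2.resize(np.hstack([t,cv2.resize(u,(412,520))]),(780,346))[:,:,::-1])
```

```text
b target (0.582, -0.121) [ 0.5822 -0.1194] 161
b target (0.582, -0.121) [ 0.5819 -0.1174] 220
g target (0.5356, -0.0314) [ 0.535  -0.0312] 184
g target (0.5356, -0.0314) [ 0.5351 -0.0294] 164
y target (0.5906, 0.0546) [0.5904 0.0544] 155
y target (0.5906, 0.0546) [0.5901 0.0562] 134
```

View pics/f.png

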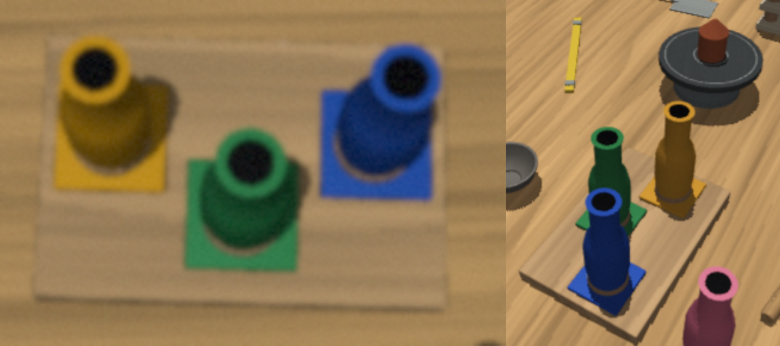

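View pics/t4.png

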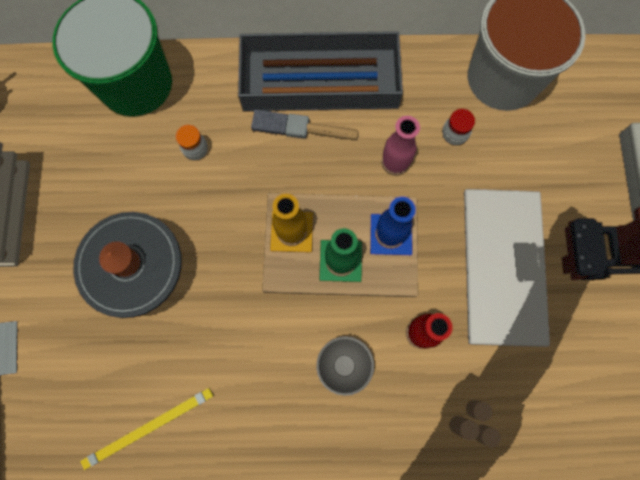

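The last views show all three vases upright on their own tiles: mouths at top (401,209), (344,241) and (286,206). The tower is on the wheel (120,258), with the bowl (345,365), red vase and pink vase unmoved. Everything is within about 2–4 mm, and the gripper is clear. I hand in.

```bash
python3 -c "
from bench import order,arm
print(order.job_done(), arm.get_state()['time'])"
```

```text
the job is handed in; nothing more can be done
the job is handed in; nothing more can be done
```

The job is done and handed in at about 56 s of the 144 s allowed. I moved the three vases to the plaster slab, stood the terracotta tower on the banding wheel, then put each vase back on the tile of its own colour. I lowered everything in 1 mm steps until I felt contact, and the contact readings stayed below 8 N.

**Last checks:**
- **Vases:** all three stand upright on their own tiles. Yellow and green are within about 2 mm of the tile centre. For blue the two cameras disagree: about 1.5 mm off centre in one and up to 3.6 mm in the other.
- **Tower:** it stands within about 1–2 mm of the wheel centre, though the scene camera put it about 4 mm further left than the wrist camera and the arm's own reading did.
- **Bystanders:** the grey bowl and the red and pink vases had not moved, and the gripper was clear of everything.
- **Grip reading:** the gripper showed 37 mm on the 34 mm vase necks every time. I did not find out why, but no grip slipped.

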